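# Stand the bedside clock among the books

## Robot

A 6-joint arm with a two-finger parallel gripper is mounted at the origin on the work surface. World frame = base frame: x ahead of the robot, y to its left, z up, the work surface at z = 0. Lengths are in m, angles in rad, forces in N, time in s.
With the tool pointing down it reaches from about 0.375 to 0.9 m from the base axis. Payload 3.1 kg.
Tool frame: the origin (TCP) lies at the very end of the fingers, on their centre line; the grasp point (between the pads) lies 19 mm behind it; z points along the fingers, y is the line along which they close (so a half turn about z gives the same grasp; the last joint's range is limited). The gripper opens to 87 mm and grips with 3 to 60 N. Pads are 19 mm wide; open, the fingers measure 117 mm over their backs; the gripper's body (75 mm by 190 mm) begins 51 mm behind the grasp point.
Start: joints at [-1.325, 0.527, 1.433, -0, 1.181, -0.178], TCP at [0.258, -0.569, 0.188] pointing down, gripper open.
Joint ranges: [-3.08, 3.08], [-0.75, 2.2], [0.22, 2.44], [-1.43, 4.57], [0, 2.65], [-2.85, 2.85]. Speed limits (rad/s): [2.79, 2.79, 3.14, 3.14, 3.14, 3.14].

## Interface

Orientations are given as a unit quaternion [x, y, z, w].
In Python, from rig import status, viewer, robot gives the robot as it stands.
- The arm moves only by the tool arm_command, never from a script. Its arguments are lists of equal length, an entry for each row: "delta_rot": the turn, a rotation vector about the tool's x, y, z in degrees, a list of three; "delta_pos": the shift along the tool's x, y, z in m, a list of three; "gripper": the closure, from -1 (fully open) to 1 (shut). In form: {"delta_rot": [[rx, ry, rz], ...], "delta_pos": [[dx, dy, dz], ...], "gripper": [gripper, ...]}. A call has 1 to 12 rows; each row is the pose to reach, as a shift and turn from the pose commanded when the call began, along the tool's axes at that moment; what a row does not reach only later rows make up. A row lasts 1/12 s, in which the tool goes at most 41.7 mm and 7.16 degrees, less where a joint would pass 70% of its speed; a pose out of reach is approached as far as the arm can. A call with a gripper value outside its range is refused whole. The fingers move at their own pace and stop on an object; "grip_force" is the grip in N (left out, the last holds). Time passes only in rows, so rows that repeat a pose let the fingers close. It gives the time, the measured TCP pose, the force, the opening and the grip force at its end, in the units of the state.
- status.get_obs(): the state, without advancing time (a new reading comes with each control period).
- viewer.camera(name): name is "scene" or "top" or "wrist"; returns a dict with "pixels" (384x512x3 uint8, blue, green, red), "fx", "fy", "cx", "cy" (pixels), "pose" (4x4, takes a point from camera to world coordinates); the wrist camera has in their place "mount" (4x4, takes a point from camera to tool coordinates, whose origin is the TCP and whose axes are the flange's). Camera axes: x right, y down, z forward; pixel columns grow to the right and rows downward; lengths in m; the calibration is good to about 2 mm. A picture is of the moment at which its call begins: read the wrist's pose just before it. There is no depth.
- robot.hand_in(): hands the job in; it is judged then, once.
The state is a dict: "time": time; "q": joint angles; "joint_velocities": joint speeds; "joint_torque": joint torques, N m; "position": TCP position; "tool_rot": TCP orientation; "ft_force": force on the tool from outside, world axes, zero at the start; "moment": the same for the moment, N m; "grip_width": finger opening in m; "grip_force": force on a finger pad.
Only numpy, scipy, OpenCV 4.12 (cv2) and the standard library are available. Lean on these libraries where they do the work, as an engineer would, in place of code of your own. Each camera call takes 0.05 s, during which the arm holds its last target. There are 200 camera calls.

## Task

The bedside clock lies face down on the sloped rest: push its orange tab until the folding leg is right out against its stop. Then stand the clock upright on a free bit of desk well away from the books and let go, take it again, and set it down upright in the middle of the gap between the books, square to them, dial facing away from the robot and leg still fully out. Set the clock down rather than dropping it, never let it fall over or lie flat on the desk, and leave the other things where they are.

Things in the scene. Friction and masses are not known exactly. Their poses are not given: they have to be found in the camera images.
- clock_center (a point): Centre of the bedside clock (0.35 kg), a pale wooden block 24 thick (its x, dial on the +x face) x 52 wide (its y) x 150 tall (its z, foot to top). The folding leg is on its back, the -x face. It starts lying face down on the sloped rest, back upwards, z pointing up the 45 degree slope, away from the robot.
- clock: The same clock, origin at the centre of its underside, same axes.
- clock_base (a point): Centre of the clock's flat underside, same axes.
- leg (a joint): Angle of the prop leg: 0 folded flat on the back, 0.60 fully out at its stop. Light friction hinge (0.04 N m), no spring: it stays where it is left. The hinge line runs along the clock's y, 7 behind the back face (clock x = -19) and 85 above the underside, i.e. 10 above the centre. Pushing the orange tab towards the clock's top swings the leg out.
- tab_tip (a point): Outer end of the orange thumb tab (38 long from the hinge line, 26 wide, 6 thick), rigid with the leg and square to it at the hinge: folded, it points straight out from the back. With the leg at its stop the tip lies 38 out from the back face and 106 above the underside, so the top 40 of the clock stays clear of it.
- leg_foot (a point): Centre of the black cross bar (12 thick, 40 wide) at the end of the leg, a brass bar 20 wide and 5 thick that runs 95 from the hinge line towards the clock's foot. Leg out and clock upright, the cross bar lies just above the surface, 61 behind the back face.
- rest: Fixed sloped rest on a base 130 x 80; origin on the desk at its middle. A blue board 34 wide, narrower than the clock, so the clock overhangs 9 on each side. It rises at 45 degrees along the rest's +x; a brass lip at its low end, 12 high above the slope, holds the clock's underside.
- gap (a point): Middle of the gap in the fixed row of standing books, on the desk. The gap is 88 wide (along its y) and 100 deep (along its x); its -x side is the open side with a blue pad, towards the robot. Books up to 132 tall, row 204 long.
- novel: red hardback, 120 x 180 x 30, lying flat, spectacles on it; bystander, origin at the centre of its underside.
- mug: white mug, 80 across, 90 tall; bystander, origin at the centre of its underside.
- bottle: green bottle, 60 across, 190 tall; bystander, origin at the centre of its underside.
- remote: black remote control, 45 x 150 x 18, lying flat; bystander, origin at the centre of its underside.
- case: dark red spectacles case, 60 x 160 x 40; bystander, origin at the centre of its underside.
- dish: blue bowl, 110 across, 35 tall; bystander, origin at the centre of its underside.

How it is judged:
By the outcome, as a careful person would: the job done as asked, in the order asked, and still so for the second after the job is handed in, with the robot touching nothing.
It also fails if it takes over 67 s, if anything falls off the work surface, if the arm or the gripper's body presses on something with over 40 N, if the wrist force passes 120 N, or if a joint passes its speed limit or range.

## Working session

There is one attempt and no reset: what is moved stays moved. The work goes in short steps, Python scripts to look and compute and a tool call to move; the robot and the scene stay as the last step left them, time stands still between calls to the robot, and variables do not carry over. Pictures are saved under pics/ and viewed, at most 10 in all, crops included, and the job is handed in when it is done.

Besides the shell and the picture viewer there is one more tool, called after "Call:" by a JSON object that holds its "api" and its "payload", one argument or row to a line. arm_command: Moves the arm, as the interface text tells. Its arguments: {"type":"object","properties":{"delta_rot":{"type":"array","items":{"type":"array","items":{"type":"number"}}},"delta_pos":{"type":"array","items":{"type":"array","items":{"type":"number"}}},"gripper":{"type":"array","items":{"type":"number"}},"grip_force":{"type":"number"}},"required":["delta_rot","delta_pos","gripper"]}

```bash
mkdir -p pics; ls; python3 - <<'E'
from rig import status, viewer, robot
import cv2, numpy as np
o=status.get_obs(); print({k:np.round(v,3) for k,v in o.items()})
a=viewer.camera("scene"); b=viewer.camera("top")
for n,c in(("scene",a),("top",b)):
    cv2.imwrite(f"pics/{n}0.png",c["pixels"]); print(n,c["fx"],c["fy"],c["cx"],c["cy"]);print(np.round(c["pose"],4))
w=viewer.camera("wrist"); print(np.round(w["mount"],4),w["fx"])
E
```

```text
pics
{'time': np.float64(0.0), 'q': array([-1.325,  0.528,  1.434, -0.   ,  1.181, -0.179]), 'joint_velocities': array([ 0.001, -0.001,  0.001, -0.001, -0.001,  0.001]), 'joint_torque': array([-1.0000e-03, -4.4005e+01, -1.7659e+01,  6.3000e-02,  5.8000e-02,
       -0.0000e+00]), 'position': array([ 0.257, -0.569,  0.187]), 'tool_rot': array([ 0.978,  0.211, -0.   , -0.001]), 'ft_force': array([ 0.067, -0.795, -0.512]), 'moment': array([ 0.018,  0.009, -0.017]), 'grip_force': np.float64(0.0), 'grip_width': np.float64(0.087)}
scene 358.7165480113911 358.7165480113911 251.75112043835173 185.96965113228683
[[-0.5165  0.7324 -0.4437  1.1536]
 [ 0.8563  0.4403 -0.2702  0.3511]
 [-0.0025 -0.5195 -0.8545  1.2276]
 [ 0.      0.      0.      1.    ]]
top 381.54358913781005 381.54358913781005 258.1394766911519 188.20736393860412
[[ 0.011  -0.9926  0.1205  0.4539]
 [-0.9999 -0.0106  0.0042 -0.0234]
 [-0.0029 -0.1206 -0.9927  1.2206]
 [ 0.      0.      0.      1.    ]]
[[-2.000e-04 -9.588e-01 -2.840e-01  7.710e-02]
 [ 1.000e+00 -5.000e-04  8.000e-04 -1.000e-04]
 [-9.000e-04 -2.840e-01  9.588e-01 -1.961e-01]
 [ 0.000e+00  0.000e+00  0.000e+00  1.000e+00]] 274.62850533898876
```

View pics/top0.png

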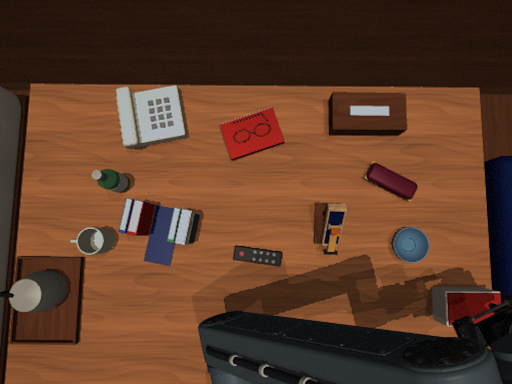

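View pics/scene0.png

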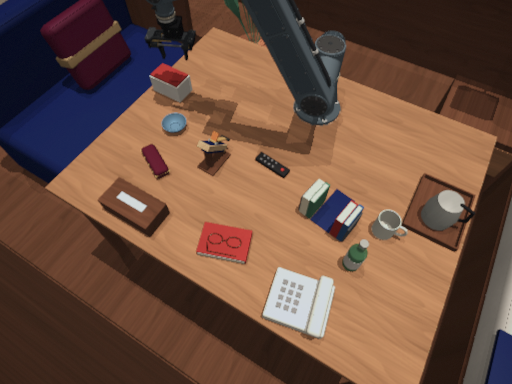

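The top view shows the clock on its rest near (334,228), the books with blue pad near (160,235), and the remote at (257,256). In the scene view the clock is near (214,147) and the books near (332,207). I'll enlarge both regions.

```bash
python3 - <<'E'
import cv2, numpy as np
t=cv2.imread("pics/top0.png");s=cv2.imread("pics/scene0.png")
def crop(i,x,y,w,h,k): return cv2.resize(i[y:y+h,x:x+w],(400,300),interpolation=cv2.INTER_CUBIC)
r1=np.hstack([crop(t,294,190,80,60+12,5)[:300],crop(s,184,125,64,48,6)])
r2=np.hstack([crop(t,112,190,100,75,4),crop(s,290,170,80,60+12,5)])
cv2.imwrite("pics/crop.png",np.vstack([r1,r2]))
E
```

```text
(no output)
```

View pics/crop.png

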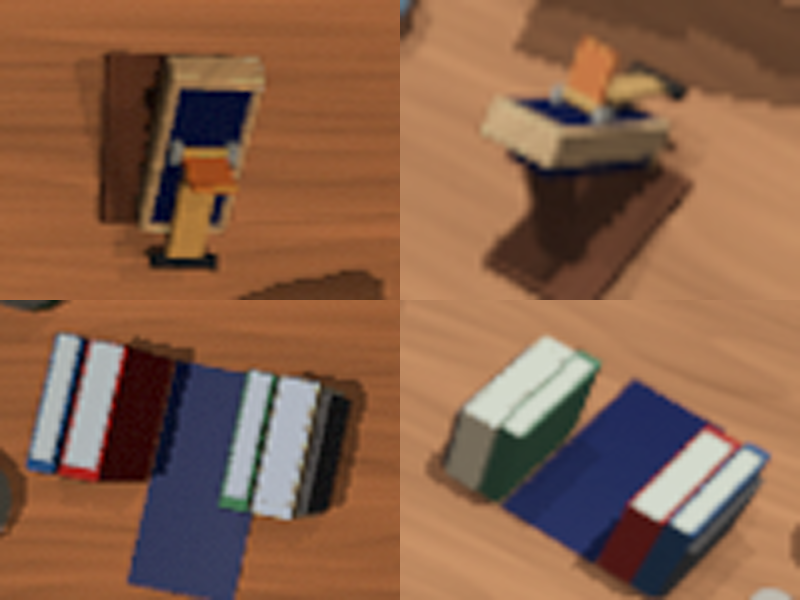

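Crops: the tab is orange, the leg points down-image (toward robot), the clock top is away from the robot and the rest base is to its left. The gap floor is blue between the maroon and green books. Next I'll triangulate the tab, get the remaining clock features, and compute a wrist-camera viewpoint.

```bash
cat > h.py <<'E'
import cv2, numpy as np
from rig import status, viewer, robot
from scipy.spatial.transform import Rotation as R
def pose():
    o=status.get_obs(); T=np.eye(4); T[:3,:3]=R.from_quat(o["tool_rot"]).as_matrix(); T[:3,3]=o["position"]; return T
def grab(n,f):
    T=pose(); c=viewer.camera(n)
    P=T@c["mount"] if n=="wrist" else c["pose"]
    cv2.imwrite(f"pics/{f}.png",c["pixels"]); np.savez(f"pics/{f}.npz",P=P,K=[c["fx"],c["fy"],c["cx"],c["cy"]],T=T); return c
def ray(f,uv):
    d=np.load(f"pics/{f}.npz"); fx,fy,cx,cy=d["K"]; P=d["P"]
    v=P[:3,:3]@np.array([(uv[0]-cx)/fx,(uv[1]-cy)/fy,1]); return P[:3,3],v/np.linalg.norm(v)
def plane(f,uv,z):
    o,v=ray(f,uv); return o+v*(z-o[2])/v[2]
def tri(*obs):
    A=np.zeros((3,3));b=np.zeros(3);L=[ray(*x) for x in obs]
    for o,v in L: M=np.eye(3)-np.outer(v,v);A+=M;b+=M@o
    p=np.linalg.solve(A,b); return p,max(np.linalg.norm((np.eye(3)-np.outer(v,v))@(p-o)) for o,v in L)
def proj(f,p):
    d=np.load(f"pics/{f}.npz");fx,fy,cx,cy=d["K"];q=d["P"][:3,:3].T@(np.asarray(p)-d["P"][:3,3]);return np.array([fx*q[0]/q[2]+cx,fy*q[1]/q[2]+cy])
def delta(pos,Rm):  # move args from present pose
    T=pose(); print("dpos",np.round(T[:3,:3].T@(np.asarray(pos)-T[:3,3]),4),"drot",np.round(np.degrees(R.from_matrix(T[:3,:3].T@Rm).as_rotvec()),2))
def toolR(yaw,tilt):  # tool z tilted forward (along yaw dir) by tilt deg from straight down; tool y = along -left, x forward
    z=np.array([np.sin(np.radians(tilt)),0,-np.cos(np.radians(tilt))]); y=np.array([0,-1.,0]); x=np.cross(y,z)
    return R.from_euler("z",yaw,degrees=True).as_matrix()@np.c_[x,y,z]
E
python3 - <<'E'
from h import *
for n in("scene","top"):
    grab(n,n+"1")
def m(f,box,lo,hi):
    i=cv2.cvtColor(cv2.imread(f),cv2.COLOR_BGR2HSV);k=cv2.inRange(i,lo,hi);q=np.zeros_like(k);x,y,w,h=box;q[y:y+h,x:x+w]=k[y:y+h,x:x+w]
    ys,xs=np.nonzero(q);return xs.mean(),ys.mean(),len(xs)
a=m("pics/top1.png",(320,215,30,30),(5,170,190),(14,255,255));b=m("pics/scene1.png",(200,125,35,30),(5,170,190),(14,255,255))
print(a,b,tri(("top1",a[:2]),("scene1",b[:2])))
# top end of clock (top face far corners) in top view from crop px
f=lambda u,v:(294+u/5,190+v/4.1667)
g=lambda u,v:(184+(u-400)/6.25,125+v/6.25)
print("near-left top corner",tri(("top1",f(172,60)),("scene1",g(668,125))))
print("right top corner",tri(("top1",f(262,62)),("scene1",g(485,100))))
# rest base left edge on desk
print(plane("top1",f(105,55),.01),plane("top1",f(100,220),.01))
# pad bits
k=lambda u,v:(112+(u)/4,190+(v-300)/4)
for uv in((130,580),(238,598),(180,362),(250,372)):print("pad",np.round(plane("top1",k(*uv),.001),3))
print(pose().round(3)); print(toolR(0,0))
E
```

```text
(np.float64(nan), np.float64(nan), 0) (np.float64(nan), np.float64(nan), 0) (array([nan, nan, nan]), np.float64(nan))
near-left top corner (array([ 0.5230704 , -0.1770626 ,  0.19316489]), np.float64(0.03404850295190832))
right top corner (array([ 0.53757109, -0.26283202,  0.16446513]), np.float64(0.0013077819281584332))
[ 0.554794   -0.19954799  0.01      ] [ 0.43007423 -0.19554664  0.01      ]
pad [0.37  0.337 0.001]
pad [0.357 0.252 0.001]
pad [0.543 0.305 0.001]
pad [0.535 0.249 0.001]
[[ 0.911  0.412 -0.     0.258]
 [ 0.412 -0.911  0.001 -0.569]
 [ 0.    -0.001 -1.     0.188]
 [ 0.     0.     0.     1.   ]]
[[ 1.  0.  0.]
 [ 0. -1.  0.]
 [ 0.  0. -1.]]<stdin>:6: RuntimeWarning: Mean of empty slice.
  ret = ret.dtype.type(ret / rcount)
```

Call:
{"api": "arm_command", "payload": {
  "delta_rot": [
    [0, 0, 24.3],
    [0, 0, 24.3],
    [0, 0, 24.3],
    [0, 0, 24.3],
    [0, 0, 24.3],
    [0, 0, 24.3],
    [0, 0, 24.3],
    [0, 0, 24.3],
    [0, 0, 24.3],
    [0, 0, 24.3]
  ],
  "delta_pos": [
    [0.33, -0.146, -0.11],
    [0.33, -0.146, -0.11],
    [0.33, -0.146, -0.11],
    [0.33, -0.146, -0.11],
    [0.33, -0.146, -0.11],
    [0.33, -0.146, -0.11],
    [0.33, -0.146, -0.11],
    [0.33, -0.146, -0.11],
    [0.33, -0.146, -0.11],
    [0.33, -0.146, -0.11]
  ],
  "gripper": [1, 1, 1, 1, 1, 1, 1, 1, 1, 1]
}}

```text
time: 1.08
position: [0.503, -0.2956, 0.301]
tool_rot: [1.0, 0.004, 0.003, 0.0]
ft_force: [-0.4, -1.5, -0.2]
grip_width: 0.0283
grip_force: 0.0
```

```bash
python3 - <<'E'
from h import *
grab("wrist","w1"); print(pose().round(3)); delta([.5,-.15,.30],toolR(0,0))
E
```

```text
[[ 1.     0.007  0.003  0.501]
 [ 0.007 -1.    -0.001 -0.297]
 [ 0.003  0.001 -1.     0.3  ]
 [ 0.     0.     0.     1.   ]]
dpos [-1.000e-04 -1.475e-01 -2.000e-04] drot [ 0.08 -0.2   0.38]
```

Call:
{"api": "arm_command", "payload": {
  "delta_rot": [
    [0, 0, 0.4],
    [0, 0, 0.4],
    [0, 0, 0.4],
    [0, 0, 0.4],
    [0, 0, 0.4],
    [0, 0, 0.4]
  ],
  "delta_pos": [
    [0, -0.147, 0],
    [0, -0.147, 0],
    [0, -0.147, 0],
    [0, -0.147, 0],
    [0, -0.147, 0],
    [0, -0.147, 0]
  ],
  "gripper": [1, 1, 1, 1, 1, 1]
}}

```text
time: 1.63
position: [0.4973, -0.1534, 0.298]
tool_rot: [1.0, -0.002, -0.0, 0.0]
ft_force: [0.6, -0.7, 0.9]
grip_width: 0.0002
grip_force: 0.0
```

```bash
python3 - <<'E'
from h import *
grab("wrist","w2"); print(pose().round(3))
a=cv2.imread("pics/w1.png");b=cv2.imread("pics/w2.png")
P=[.48,-.225,.13]
c=[]
for f,i in(("w1",a),("w2",b)):
    u,v=proj(f,P).astype(int); x=max(0,min(512-200,u-100));y=max(0,min(384-300,v-150)); print(f,u,v,"crop origin",x,y)
    c.append(cv2.resize(i[y:y+300,x:x+200],(400,600),interpolation=cv2.INTER_CUBIC))
cv2.imwrite("pics/w12.png",np.hstack(c))
E
```

```text
[[ 1.    -0.007 -0.     0.498]
 [-0.007 -1.    -0.001 -0.155]
 [-0.     0.001 -1.     0.298]
 [ 0.     0.     0.     1.   ]]
w1 194 185 crop origin 94 35
w2 298 180 crop origin 198 30
```

View pics/w12.png

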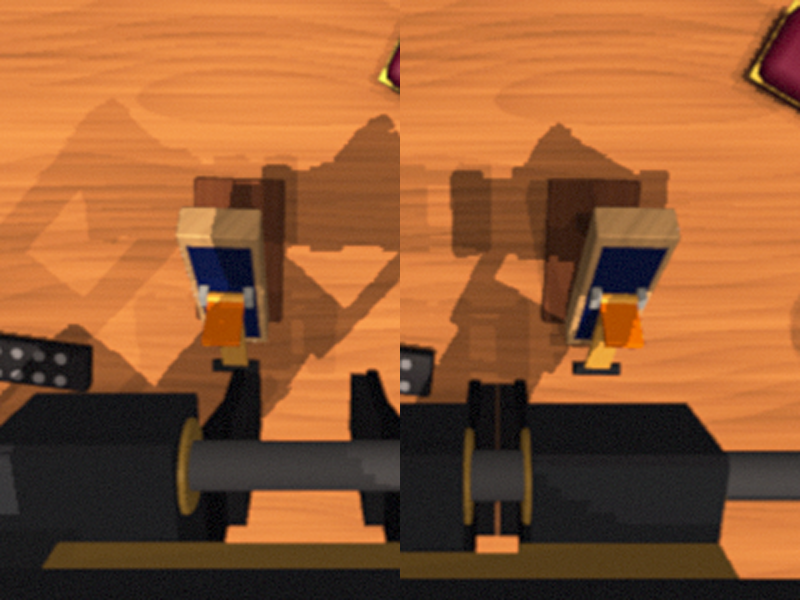

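The two wrist views show the clock (back up, top end away from the robot), the orange tab, the leg and the black cross bar. Crop 1: top edge about (181–261,209), tab tip about (203–243,345). Crop 2: (200–278,209) and (203–243,348). I'll triangulate these.

```bash
python3 - <<'E'
from h import *
A=lambda u,v:("w1",(94+u/2-.25,35+v/2-.25)); B=lambda u,v:("w2",(198+u/2-.25,30+v/2-.25))
pts={"topdialL":((180,209),(199,209)),"topdialR":((261,209),(278,209)),"topbackL":((184,245),(203,245)) ,"topbackR":((261,245),(270,245)),
"tipL":((203,345),(202,347)),"tipR":((243,345),(243,347)),"bar L":((213,365),(173,368)),"bar R":((247,365),(220,368)),
"restTL":((194,178),(148,181)),"restTR":((285,181),(241,181)),"restBR":((281,320),(0,0))}
for k,(a,b) in pts.items():
    if k=="restBR": print(k,plane(*A(*a),.01)); continue
    p,e=tri(A(*a),B(*b)); print(k,p.round(4),round(e,4))
print(plane(*A(285,181),.01),plane(*A(281,320),.01),plane(*B(148,181),.01),plane(*B(143,320),.01))
# masks
for f,(x,y) in(("w1",(94,35)),("w2",(198,30))):
    h=cv2.cvtColor(cv2.imread(f"pics/{f}.png"),cv2.COLOR_BGR2HSV)
    for u,v in((222,325),(222,225),(222,265)): print(f,h[y+v//2,x+u//2],end=" ")
    k=cv2.inRange(h,(8,215,150),(15,255,255)); q=np.zeros_like(k); q[y+140:y+178,x+95:x+128]=k[y+140:y+178,x+95:x+128]
    c=max(cv2.findContours(q,0,2)[0],key=cv2.contourArea); print(cv2.contourArea(c),cv2.approxPolyDP(c,2.5,True)[:,0].tolist())
E
```

```text
topdialL [ 0.5445 -0.2174  0.1486] 0.0
topdialR [ 0.5441 -0.2679  0.1437] 0.0003
topbackL [ 0.5229 -0.2199  0.1541] 0.0001
topbackR [ 0.5202 -0.267   0.1368] 0.0001
tipL [ 0.4505 -0.2258  0.1381] 0.0
tipR [ 0.4509 -0.2537  0.1391] 0.0002
bar L [ 0.404  -0.2182  0.0586] 0.0
bar R [ 0.4162 -0.2507  0.0895] 0.0002
restTL [ 0.5565 -0.1987  0.0033] 0.0006
restTR [ 0.5555 -0.2785  0.0067] 0.0001
restBR [ 0.42981274 -0.27450584  0.01      ]
[ 0.55549063 -0.27858222  0.01      ] [ 0.42981274 -0.27450584  0.01      ] [ 0.55614746 -0.1981329   0.01      ] [ 0.43237931 -0.19616304  0.01      ]
w1 [ 13 255 168] w1 [ 15 144 150] w1 [116 185  40] 355.5 [[199, 186], [195, 207], [213, 207], [214, 186]]
w2 [ 13 255 176] w2 [ 15 143 164] w2 [112 227  45] 355.5 [[299, 182], [300, 201], [318, 203], [315, 182]]
```

```bash
python3 - <<'E'
from h import *
delta([.386,-.19,.165],toolR(-1.4,45)); delta([.386,-.29,.165],toolR(-1.4,45))
E
```

```text
dpos [-0.1114  0.0361  0.1332] drot [-0.34 45.02  1.  ]
dpos [-0.1108  0.1361  0.1333] drot [-0.34 45.02  1.  ]
```

Call:
{"api": "arm_command", "payload": {
  "delta_rot": [
    [0, 45, 1],
    [0, 45, 1],
    [0, 45, 1],
    [0, 45, 1],
    [0, 45, 1],
    [0, 45, 1],
    [0, 45, 1],
    [0, 45, 1],
    [0, 45, 1]
  ],
  "delta_pos": [
    [-0.111, 0.036, 0.133],
    [-0.111, 0.036, 0.133],
    [-0.111, 0.036, 0.133],
    [-0.111, 0.036, 0.133],
    [-0.111, 0.036, 0.133],
    [-0.111, 0.036, 0.133],
    [-0.111, 0.036, 0.133],
    [-0.111, 0.036, 0.133],
    [-0.111, 0.036, 0.133]
  ],
  "gripper": [1, 1, 1, 1, 1, 1, 1, 1, 1]
}}

```text
time: 2.43
position: [0.3939, -0.1829, 0.1682]
tool_rot: [0.957, 0.005, 0.287, -0.029]
ft_force: [0.3, 0.6, -0.7]
grip_width: 0.0005
grip_force: 0.0
```

```bash
python3 - <<'E'
from h import *
grab("wrist","w3"); print(pose().round(3), status.get_obs()["q"].round(2)); delta([.386,-.29,.165],toolR(-1.4,45))
E
```

```text
[[ 0.836  0.026  0.548  0.392]
 [-0.008 -0.998  0.06  -0.182]
 [ 0.549 -0.055 -0.834  0.167]
 [ 0.     0.     0.     1.   ]] [-1.17  0.26  2.31  1.03  0.66 -0.48]
dpos [-0.0051  0.1079 -0.0085] drot [-4.29 11.75  0.25]
```

```bash
python3 - <<'E'
from h import *
delta([.41,-.24,.20],toolR(-1.4,10))
i=cv2.imread("pics/w3.png");u,v=proj("w3",[.48,-.24,.12]).astype(int);print(u,v)
x=max(0,min(512-200,u-100));y=max(0,min(384-150,v-75));print(x,y)
cv2.imwrite("pics/w3c.png",cv2.resize(i[y:y+150,x:x+200],(800,600),interpolation=cv2.INTER_CUBIC))
E
```

```text
dpos [ 0.0337  0.0567 -0.0216] drot [ -4.03 -23.24   1.54]
306 141
206 66
```

View pics/w3c.png

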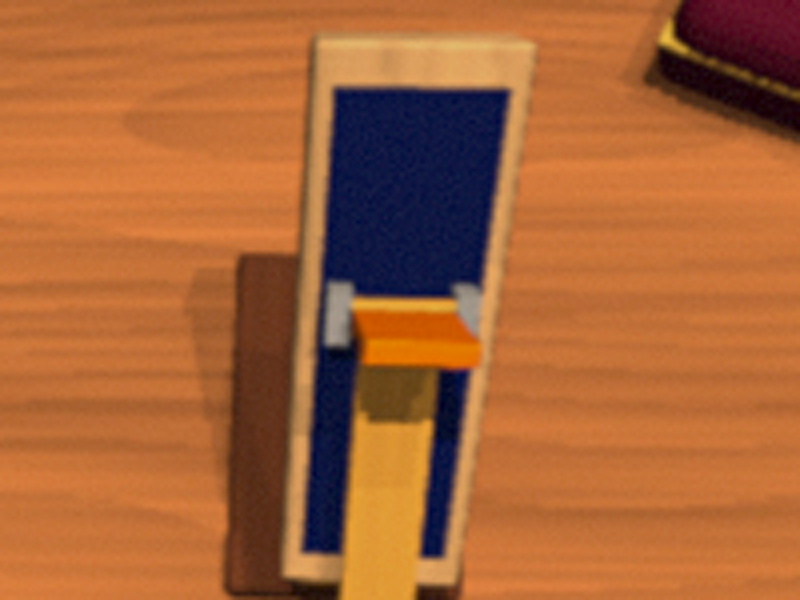

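w3 shows the back face clearly. Corners are about (314,47), (533,44), (458,585), (283,577); the tab end face's lower edge is at (362,366)–(480,367). I'll get the pose from these.

```bash
python3 - <<'E'
from h import *
A=lambda u,v:("w1",(94+u/2-.25,35+v/2-.25)); B=lambda u,v:("w2",(198+u/2-.25,30+v/2-.25));C=lambda u,v:("w3",(206+u/4-.375,66+v/4-.375))
print("tipL",tri(A(203,345),B(202,347),C(362,366)),"tipR",tri(A(243,345),B(243,347),C(480,367)))
print("topback L",tri(A(184,243),B(203,243),C(315,47)),"R",tri(A(263,243),B(273,243),C(533,45)))
print("topdial L",tri(A(180,209),B(199,209),C(317,37)),"R",tri(A(261,209),B(278,209),C(535,40)))
d=np.load("pics/w3.npz");fx,fy,cx,cy=d["K"];K=np.array([[fx,0,cx],[0,fy,cy],[0,0,1]])
obj=np.array([[-12,26,150],[-12,-26,150],[-12,-26,0],[-12,26,0]],float)/1000
img=np.array([C(314,47)[1],C(533,44)[1],C(458,585)[1],C(283,577)[1]])
for flag in(cv2.SOLVEPNP_ITERATIVE,):
    ok,r,t=cv2.solvePnP(obj,img,K,None,flags=flag)
    M=d["P"][:3,:3]@cv2.Rodrigues(r)[0]; T=d["P"][:3,:3]@t[:,0]+d["P"][:3,3]
    print(M.round(3),"base",T.round(4)); W=lambda p:(M@np.array(p)+T).round(4)
    print("hinge",W([-.019,0,.085]),"tip",W([-.057,0,.082]),"topdial",W([.012,0,.15]),"topback",W([-.012,0,.15]))
E
```

```text
tipL (array([ 0.4522986 , -0.22583328,  0.14265988]), np.float64(0.0009412582887567152)) tipR (array([ 0.45227471, -0.253045  ,  0.14241105]), np.float64(0.0009963056140722961))
topback L (array([ 0.52524312, -0.21828055,  0.15886637]), np.float64(0.003380712749829778)) R (array([ 0.52531736, -0.26592123,  0.1567142 ]), np.float64(0.003907021501028562))
topdial L (array([ 0.54371102, -0.2172472 ,  0.1422996 ]), np.float64(0.001322226256500495)) R (array([ 0.54342113, -0.26939136,  0.14026783]), np.float64(0.002285514504937713))
[[ 0.694  0.03   0.72 ]
 [-0.029  0.999 -0.014]
 [-0.72  -0.011  0.694]] base [ 0.4329 -0.2396  0.0385]
hinge [ 0.4809 -0.2402  0.1112] tip [ 0.4524 -0.2391  0.1365] topdial [ 0.5492 -0.242   0.134 ] topback [ 0.5325 -0.2413  0.1513]
```

```bash
python3 - <<'E'
from h import *
delta([.41,-.24,.20],toolR(-1.4,8));delta([.422,-.24,.131],toolR(-1.4,8))
E
```

```text
dpos [ 0.0337  0.0567 -0.0216] drot [ -4.01 -25.24   1.61]
dpos [0.0059 0.0608 0.0426] drot [ -4.01 -25.24   1.61]
```

Call:
{"api": "arm_command", "payload": {
  "delta_rot": [
    [-4, -25.2, 1.6],
    [-4, -25.2, 1.6],
    [-4, -25.2, 1.6],
    [-4, -25.2, 1.6],
    [-4, -25.2, 1.6],
    [-4, -25.2, 1.6],
    [-4, -25.2, 1.6],
    [-4, -25.2, 1.6]
  ],
  "delta_pos": [
    [0.034, 0.057, -0.022],
    [0.034, 0.057, -0.022],
    [0.034, 0.057, -0.022],
    [0.034, 0.057, -0.022],
    [0.034, 0.057, -0.022],
    [0.034, 0.057, -0.022],
    [0.034, 0.057, -0.022],
    [0.034, 0.057, -0.022]
  ],
  "gripper": [1, 1, 1, 1, 1, 1, 1, 1]
}}

```text
time: 3.15
position: [0.4151, -0.2406, 0.2036]
tool_rot: [0.997, -0.01, 0.071, 0.003]
ft_force: [0.2, 1.0, -0.1]
grip_width: 0.0007
grip_force: 0.0
```

```bash
python3 - <<'E'
from h import *
delta([.422,-.24,.131],toolR(-1.4,8));print(pose().round(3),status.get_obs()["q"].round(2))
E
```

```text
dpos [-0.0034 -0.0011  0.0729] drot [ 0.22 -0.12  0.28]
[[ 0.99  -0.02   0.141  0.415]
 [-0.019 -1.    -0.007 -0.241]
 [ 0.141  0.005 -0.99   0.204]
 [ 0.     0.     0.     1.   ]] [-0.83  0.26  1.87  0.13  0.92  0.69]
```

Call:
{"api": "arm_command", "payload": {
  "delta_rot": [
    [0, 0, 0.3],
    [0, 0, 0.3],
    [0, 0, 0.3],
    [0, 0, 0.3],
    [0, 0, 0.3]
  ],
  "delta_pos": [
    [-0.003, -0.001, 0.04],
    [-0.003, -0.001, 0.073],
    [-0.003, -0.001, 0.073],
    [-0.003, -0.001, 0.073],
    [-0.003, -0.001, 0.073]
  ],
  "gripper": [1, 1, 1, 1, 1]
}}

```text
time: 3.57
position: [0.4201, -0.2385, 0.1306]
tool_rot: [0.997, -0.014, 0.07, 0.001]
ft_force: [-0.0, -0.5, 0.8]
grip_width: 0.0007
grip_force: 0.0
```

Call:
{"api": "arm_command", "payload": {
  "delta_rot": [
    [0, 0, 0],
    [0, 0, 0],
    [0, 0, 0],
    [0, 0, 0],
    [0, 0, 0],
    [0, 0, 0],
    [0, 0, 0],
    [0, 0, 0]
  ],
  "delta_pos": [
    [0.006, 0, -0.001],
    [0.012, 0, -0.002],
    [0.018, 0, -0.003],
    [0.022, 0, -0.003],
    [0.026, 0, -0.004],
    [0.03, 0, -0.004],
    [0.03, 0, -0.004],
    [0.03, 0, -0.004]
  ],
  "gripper": [1, 1, 1, 1, 1, 1, 1, 1]
}}

```text
time: 4.23
position: [0.4494, -0.2378, 0.1379]
tool_rot: [0.997, -0.012, 0.07, 0.0]
ft_force: [0.4, 0.9, -0.1]
grip_width: 0.0004
grip_force: 0.0
```

Call:
{"api": "arm_command", "payload": {
  "delta_rot": [
    [0, 0, 0],
    [0, 0, 0],
    [0, 0, 0],
    [0, 0, 0],
    [0, 0, 0]
  ],
  "delta_pos": [
    [0.002, 0, 0.001],
    [0.004, 0, 0.002],
    [0.006, 0, 0.003],
    [0.008, 0, 0.003],
    [0.008, 0, 0.003]
  ],
  "gripper": [1, 1, 1, 1, 1]
}}

```text
time: 4.65
position: [0.458, -0.2384, 0.136]
tool_rot: [0.997, -0.013, 0.07, 0.001]
ft_force: [0.1, -0.0, 0.9]
grip_width: 0.0005
grip_force: 0.0
```

```bash
python3 - <<'E'
from h import *
for k in range(5):print(status.get_obs()["ft_force"].round(2))
grab("wrist","w4");i=cv2.imread("pics/w4.png");u,v=proj("w4",[.47,-.24,.12]).astype(int);print(u,v)
x=max(0,min(512-200,u-100));y=max(0,min(384-150,v-75));print(x,y)
cv2.imwrite("pics/w4c.png",cv2.resize(i[y:y+150,x:x+200],(800,600),interpolation=cv2.INTER_CUBIC))
E
```

```text
[ 0.14 -0.05  0.87]
[ 0.14 -0.05  0.87]
[ 0.14 -0.05  0.87]
[ 0.14 -0.05  0.87]
[ 0.14 -0.05  0.87]
247 195
147 120
```

View pics/w4c.png

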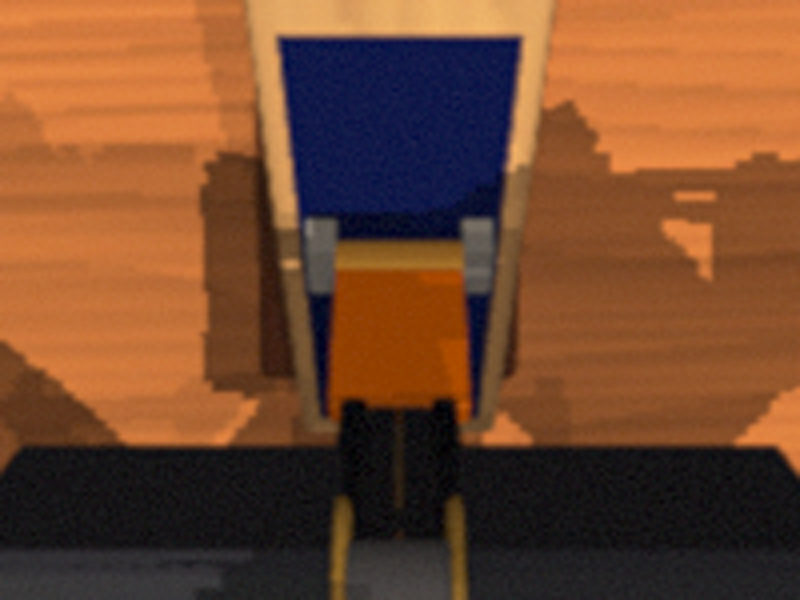

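The fingertips sit at the tab's outer edge (crop y≈405); the tab corners are about (330,403) and (470,412). I'll intersect that ray with the tab's circle to get the leg angle.

```bash
cat >> h.py <<'E'
def tabangle(f,uv,H=(.4785,-.24,.116),r=.038,y=None):
    """leg angle for which a point at r on the tab meets the ray (xz plane)"""
    o,v=ray(f,uv); best=[]
    for a in np.arange(-.1,.75,.01):
        t=3*np.pi/4-a; p=np.array([H[0]+r*np.cos(t),H[1],H[2]+r*np.sin(t)])
        s=(p[1]*0+(p[2]-o[2]))/v[2]; best.append((abs((o+v*s)[0]-p[0]),a))
    return min(best)
E
python3 - <<'E'
from h import *
for dx in(-.003,0,.003):
  for dz in(-.004,0,.004): print(dx,dz,[tabangle("w4",(147+u/4,120+v/4),(.4785+dx,-.24,.116+dz)) for u,v in((330,403),(470,412))])
print("hinge px",proj("w4",[.4785,-.24,.116]),(400/4+147,250/4+120))
E
```

```text
-0.003 -0.004 [(np.float64(0.0001221833943856332), np.float64(0.22999999999999984)), (np.float64(5.099862733809468e-05), np.float64(0.13999999999999987))]
-0.003 0 [(np.float64(6.007182679007572e-05), np.float64(0.2699999999999998)), (np.float64(0.00010254247984514686), np.float64(0.18999999999999986))]
-0.003 0.004 [(np.float64(4.579423763512169e-05), np.float64(0.30999999999999983)), (np.float64(6.112937820385023e-05), np.float64(0.22999999999999984))]
0 -0.004 [(np.float64(7.875122205669438e-05), np.float64(0.11999999999999988)), (np.float64(8.466166031989575e-05), np.float64(0.00999999999999994))]
0 0 [(np.float64(1.1643181853593365e-05), np.float64(0.1599999999999999)), (np.float64(2.9870428305656116e-05), np.float64(0.059999999999999915))]
0 0.004 [(np.float64(7.0257302013376766e-06), np.float64(0.19999999999999982)), (np.float64(5.7475689306807354e-05), np.float64(0.1099999999999999))]
0.003 -0.004 [(np.float64(6.666656276466121e-05), np.float64(-0.020000000000000046)), (np.float64(0.0011075148738909357), np.float64(-0.1))]
0.003 0 [(np.float64(2.5305896362182168e-05), np.float64(0.029999999999999943)), (np.float64(1.6527588368675517e-05), np.float64(-0.1))]
0.003 0.004 [(np.float64(6.708997920912285e-05), np.float64(0.0799999999999999)), (np.float64(4.8522520723737195e-05), np.float64(-0.040000000000000036))]
hinge px [246.93108406 184.61540702] (247.0, 182.5)
```

Call:
{"api": "arm_command", "payload": {
  "delta_rot": [
    [0, 0, 0],
    [0, 0, 0],
    [0, 0, 0],
    [0, 0, 0]
  ],
  "delta_pos": [
    [0.001, 0, 0],
    [0.002, 0, 0],
    [0.003, 0, 0],
    [0.003, 0, 0]
  ],
  "gripper": [1, 1, 1, 1]
}}

```text
time: 5.03
position: [0.4608, -0.2384, 0.1366]
tool_rot: [0.997, -0.013, 0.07, 0.001]
ft_force: [-0.8, 0.3, 0.3]
grip_width: 0.0006
grip_force: 0.0
```

The rays give an angle of only about 0.1, so the fingertips have probably ridden over the tab tip. I'll back off, go lower and repeat.

Call:
{"api": "arm_command", "payload": {
  "delta_rot": [
    [0, 0, 0],
    [0, 0, 0],
    [0, 0, 0],
    [0, 0, 0],
    [0, 0, 0],
    [0, 0, 0]
  ],
  "delta_pos": [
    [0, 0, -0.01],
    [-0.022, 0, -0.012],
    [-0.041, 0, -0.006],
    [-0.041, 0, 0.006],
    [-0.041, 0, 0.0075],
    [-0.041, 0, 0.0075]
  ],
  "gripper": [1, 1, 1, 1, 1, 1]
}}

```text
time: 5.53
position: [0.4211, -0.2374, 0.1235]
tool_rot: [0.997, -0.013, 0.07, 0.0]
ft_force: [0.6, 0.1, 1.0]
grip_width: 0.0005
grip_force: 0.0
```

```bash
python3 - <<'E'
from h import *
grab("wrist","w5");print(pose().round(3));i=cv2.imread("pics/w5.png")
c=i[100:250,147:347];cv2.imwrite("pics/w5c.png",cv2.resize(c,(800,600),interpolation=cv2.INTER_CUBIC))
E
```

```text
[[ 0.99  -0.026  0.14   0.422]
 [-0.025 -1.    -0.003 -0.238]
 [ 0.14  -0.    -0.99   0.124]
 [ 0.     0.     0.     1.   ]]
```

View pics/w5c.png

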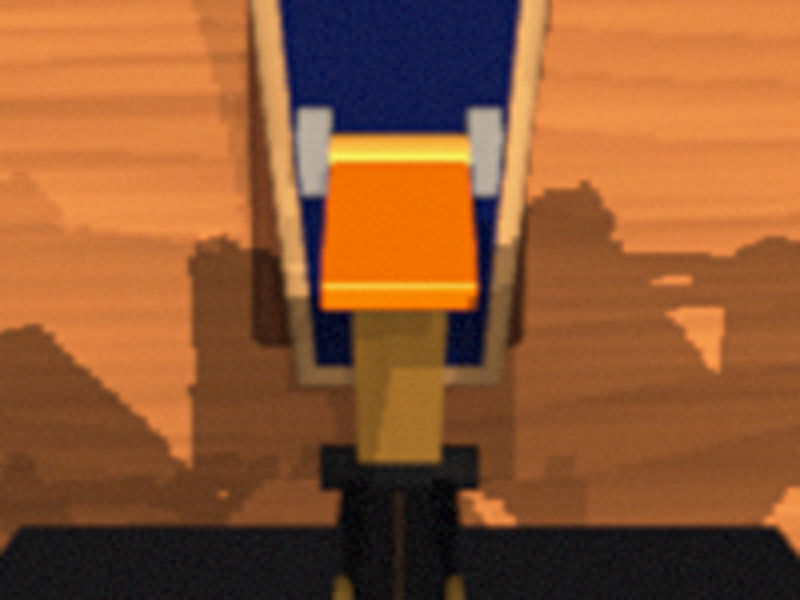

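Now the tab is fully visible: hinge edge at crop y≈150, tip end face y 287–308, cross bar at y≈465 — apparently still nearly folded. Quick angle check.

```bash
python3 - <<'E'
from h import *
D=lambda u,v:(147+u/4-.4,100+v/4-.4)
for H in((.4785,-.24,.116),(.4785,-.24,.111),(.481,-.24,.114)):
    print(H,"tip",tabangle("w5",D(400,298),H),"hinge proj",proj("w5",H),"bar folded",proj("w5",np.array(H)+[-.0672,0,-.0672]),"tip folded",proj("w5",np.array(H)+[-.0269,0,.0269]),"tip out",proj("w5",np.array(H)+[-.007,0,.0373]))
print("seen hinge",D(400,150),"tip",D(400,298),"bar",D(400,466),"TCP",proj("w5",pose()[:3,3]))
# triangulate tip lower-edge corners with w3
C=lambda u,v:("w3",(206+u/4-.375,66+v/4-.375))
print(tri(("w5",D(320,309)),C(362,366)),tri(("w5",D(478,309)),C(480,367)))
print(tri(("w5",D(326,287)),C(357,340)),tri(("w5",D(474,287)),C(478,338)))
E
```

```text
(0.4785, -0.24, 0.116) tip (np.float64(5.33303298189125e-06), np.float64(0.0799999999999999)) hinge proj [246.99661476 138.45854459] bar folded [248.5245825  206.83195073] tip folded [248.09845439 177.13500389] tip out [247.40544991 147.33378196]
(0.4785, -0.24, 0.111) tip (np.float64(9.619042537090117e-05), np.float64(0.059999999999999915)) hinge proj [246.98322753 138.71988292] bar folded [248.48868889 205.85995972] tip folded [248.05500491 176.42768495] tip out [247.3780175  147.40134444]
(0.481, -0.24, 0.114) tip (np.float64(0.00010402487515126513), np.float64(-0.03000000000000004)) hinge proj [246.90736851 135.25156546] bar folded [248.45049715 204.09417183] tip folded [247.98901317 173.21019586] tip out [247.29412519 143.38703227]
seen hinge (246.6, 137.1) tip (246.6, 174.1) bar (246.6, 216.1) TCP [246.02305515 213.97288711]
(array([ 0.45224064, -0.22562237,  0.14405555]), np.float64(0.00012528798712952203)) (array([ 0.45170203, -0.25195855,  0.14472543]), np.float64(0.00013890301427582516))
(array([ 0.45665415, -0.22561562,  0.14721279]), np.float64(0.0013270282223650583)) (array([ 0.45596298, -0.25071855,  0.15059138]), np.float64(0.0003910773449901086))
```

The finger faces sit about 5 mm behind where I assumed; it had only just reached the tab. I'll push further, now lower, watching force.

Call:
{"api": "arm_command", "payload": {
  "delta_rot": [
    [0, 0, 0],
    [0, 0, 0],
    [0, 0, 0],
    [0, 0, 0],
    [0, 0, 0],
    [0, 0, 0],
    [0, 0, 0],
    [0, 0, 0],
    [0, 0, 0]
  ],
  "delta_pos": [
    [0.01, 0, 0.001],
    [0.02, 0, 0.002],
    [0.028, 0, 0.003],
    [0.033, 0, 0.004],
    [0.037, 0, 0.004],
    [0.041, 0, 0.004],
    [0.043, 0, 0.004],
    [0.045, 0, 0.004],
    [0.045, 0, 0.004]
  ],
  "gripper": [1, 1, 1, 1, 1, 1, 1, 1, 1]
}}

```text
time: 6.33
position: [0.4664, -0.2385, 0.1257]
tool_rot: [0.997, -0.013, 0.07, 0.001]
ft_force: [0.4, -0.2, 0.2]
grip_width: -0.0
grip_force: 0.0
```

Call:
{"api": "arm_command", "payload": {
  "delta_rot": [
    [0, 0, 0],
    [0, 0, 0]
  ],
  "delta_pos": [
    [0.002, 0, 0],
    [0.002, 0, 0]
  ],
  "gripper": [1, 1]
}}

```text
time: 6.5
position: [0.4682, -0.2386, 0.126]
tool_rot: [0.997, -0.013, 0.07, 0.0]
ft_force: [-0.2, -0.4, -0.5]
grip_width: 0.0004
grip_force: 0.0
```

Call:
{"api": "arm_command", "payload": {
  "delta_rot": [
    [0, 0, 0],
    [0, 0, 0]
  ],
  "delta_pos": [
    [0.002, 0, 0],
    [0.002, 0, 0]
  ],
  "gripper": [1, 1]
}}

```text
time: 6.67
position: [0.4704, -0.2387, 0.1263]
tool_rot: [0.997, -0.013, 0.07, 0.001]
ft_force: [0.1, 0.6, 0.5]
grip_width: 0.0004
grip_force: 0.0
```

```bash
python3 - <<'E'
from h import *
grab("wrist","w6");print(pose().round(4)[:3,3]);i=cv2.imread("pics/w6.png")
c=i[100:250,147:347];cv2.imwrite("pics/w6c.png",cv2.resize(c,(800,600),interpolation=cv2.INTER_CUBIC))
print("out tip",proj("w6",[.4715,-.24,.153]),"folded",proj("w6",[.4515,-.24,.143]))
E
```

```text
[ 0.4702 -0.2387  0.1263]
out tip [247.31125236 222.06962915] folded [247.97039999 245.62734303]
```

View pics/w6c.png

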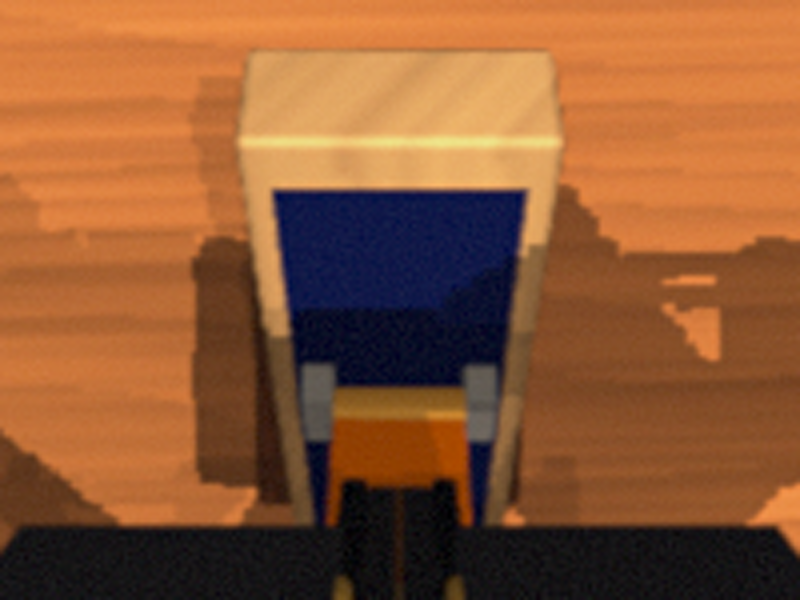

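w6: the fingers cover the tab centre (crop y>485), while orange shows on both sides down to about y=525, so I can't yet tell the leg angle. I'll check it numerically in the scene camera, before versus now.

```bash
python3 - <<'E'
from h import *
grab("scene","scene2")
for f in("scene1","scene2"):
    i=cv2.imread(f"pics/{f}.png");h=cv2.cvtColor(i,cv2.COLOR_BGR2HSV)
    k=cv2.inRange(h,(4,150,140),(12,255,255));k[:,:195]=0;k[:,240:]=0;k[:120]=0;k[165:]=0
    c=max(cv2.findContours(k,0,2)[0],key=cv2.contourArea);print(f,cv2.contourArea(c),cv2.boundingRect(c),cv2.minAreaRect(c))
H=np.array([.4785,-.24,.116]);Y=np.array([.024,1,0])
for H in(np.array([.4785,-.24,.116]),np.array([.481,-.24,.113])):
  for a in(0,.1,.2,.3,.45,.6):
    t=3*np.pi/4-a;d=np.array([np.cos(t),0,np.sin(t)]);n=np.array([np.sin(t),0,-np.cos(t)])
    Q=np.float32([proj("scene1",H+d*r+Y*s+n*.003) for r in(.004,.038) for s in(.013,-.013)])
    print(a,Q.round(1).tolist())
# fingertip projection
T=pose()
for x in(-.0095,.0095): print("tip",x,proj("scene2",T[:3,3]+T[:3,0]*x),"50 up",proj("scene2",T[:3,3]+T[:3,0]*x-T[:3,2]*.05))
i=cv2.imread("pics/scene2.png")[110:170,180:260];np.set_printoptions(linewidth=250)
g=cv2.cvtColor(i,cv2.COLOR_BGR2HSV)
for y in range(12,48,2):print(110+y,"".join("O" if (4<=p[0]<=12 and p[1]>150 and p[2]>140) else "#" if p[2]<60 else "w" if p[1]<140 and p[2]>120 else "." for p in g[y,15:65]))
E
```

```text
scene1 29.0 (211, 131, 8, 10) ((214.3103485107422, 135.22415161132812), (6.685031890869141, 8.356289863586426), 21.801406860351562)
scene2 7.5 (211, 136, 5, 5) ((212.9230499267578, 138.11537170410156), (5.547001838684082, 2.4961509704589844), 33.6900634765625)
0 [[215.10000610351562, 141.3000030517578], [209.6999969482422, 138.5], [218.0, 133.3000030517578], [212.60000610351562, 130.5]]
0.1 [[215.0, 141.39999389648438], [209.60000610351562, 138.60000610351562], [217.5, 133.39999389648438], [212.10000610351562, 130.60000610351562]]
0.2 [[214.89999389648438, 141.5], [209.5, 138.6999969482422], [217.0, 133.60000610351562], [211.5, 130.8000030517578]]
0.3 [[214.89999389648438, 141.60000610351562], [209.5, 138.8000030517578], [216.5, 133.89999389648438], [211.0, 131.10000610351562]]
0.45 [[214.8000030517578, 141.8000030517578], [209.39999389648438, 139.0], [215.6999969482422, 134.60000610351562], [210.1999969482422, 131.8000030517578]]
0.6 [[214.6999969482422, 141.89999389648438], [209.3000030517578, 139.10000610351562], [214.8000030517578, 135.39999389648438], [209.3000030517578, 132.5]]
[... 1307 characters left out ...]
wwwwww..###.wwwwwwwwww..wwwwwwwww.......
134 wwwwwwwwwwwwwwwwwO......wwwwwwwwwwwwwwwwww........
136 wwwwwwwwwwwwwwwwOO..........#...wwwwwwwwwww.......
138 wwwwwwwwwwwwww.wOOOOO....wwww..##...wwwwwww.......
140 wwwwwww.............O...........##....w...........
142 wwwwwwwwww....####.....####..wwwww................
144 wwwwwwwwwwwwww...###...###........................
146 wwwwwwwwwwwwwwwwwwwww.............................
148 wwwwwwwwwwwwwww..................................w
150 wwwww..##.wwww.............##..............ww.....
152 wwwwwwww.#######################...........ww..www
154 wwwwwwwww.#########################..wwwwwwww.....
156 wwwwwwwww.########################..wwwwwwwww.....
```

```bash
python3 - <<'E'
from h import *
D=lambda u,v:(147+u/4-.4,100+v/4-.4)
print("dial edge seen",D(245,50),D(553,50),"pred",proj("w6",[.5437,-.2172,.1423]),proj("w6",[.5434,-.2694,.1403]))
print("back edge seen",D(240,141),D(562,141),"pred",proj("w6",[.5252,-.217,.1589]),proj("w6",[.5253,-.268,.1567]))
print("hinge seen ~",D(400,402),"pred",proj("w6",[.4785,-.24,.116]),proj("w6",[.481,-.24,.112]))
# dial edge tri with w1,w2
i=cv2.imread("pics/w6.png");h=cv2.cvtColor(i,cv2.COLOR_BGR2HSV)
for y in range(196,234,2): print(y,"".join("O" if 5<p[0]<15 and p[1]>200 and p[2]>90 else "#" if p[2]<45 and p[1]<150 else "b" if p[0]>100 else "." for p in h[y,215:280]))
print(h[210,[231,247,262]],h[226,[229,230,231,263,264,265]])
E
```

```text
dial edge seen (207.85, 112.1) (284.85, 112.1) pred [210.41859566 113.79535865] [288.06594467 112.56816609]
back edge seen (206.6, 134.85) (287.1, 134.85) pred [207.9766127  141.11026648] [289.87768917 138.9094196 ]
hinge seen ~ (246.6, 200.1) pred [246.91775371 201.4820649 ] [246.82763427 197.53435195]
196 ......bb.........bbbb.bbbbbbbbbbbbbbbbbbbbbbbbb.........b........
198 .......b................................................b........
200 .......b.........................................................
202 .......b.........................................................
204 .................O...............................................
206 ................OOOOOOOOOOOOOOOOOOOOOOOOOOOOOOOO.................
208 ................OOOOOOOOOOOOOOOOOOOOOOOOOOOOOOOO.................
210 ........bbbbbb.OOOOOOOOOOOOOOOOOOOOOOOOOOOOOOOOO.bbbbbb..........
212 ........bbbbbb.OOOOOOOOOOOOOOOOOOOOOOOOOOOOOOOOOObbbbbb..........
214 .........#bbbb.OOOOOOOOOOOOOOOOOOOOOOOOOOOOOOOOOObbbbbb..........
216 .........#bbb#.OOOOOOOOOOOOOOOOOOOOOOOOOOOOOOOOOObbbbb...........
218 .........bbbb#.OOOOOOOOOOOOOOOOOOOOOOOOOOOOOOOOOObbbbb...........
220 .........bbbb#.OOO......OOOOOOOOOOOOOOOO......OOO.bbbb...........
222 ..........#bb#.OO.#b.##....###.....###..#.b#b.OOO.#bbb...........
224 ..........#bbbOOO.b##.#########.############b.OOO.bbbb...........
226 ..........#bbbOO..#############..########b####.OO.bb#............
228 ...........#bbOO..#############..###########b#.OOObb#............
230 ...........#b.OO.#.####b#######..#############.OOObb#............
232 ###################b#.#b#######..##########.b####################
[[ 13 255 141]
 [ 13 255 144]
 [ 13 255 168]] [[ 10 205 102]
 [ 12 244 115]
 [ 13 255  88]
 [ 13 255 139]
 [  8 197 106]
 [160 152  42]]
```

The tab is still folded and the clock hasn't moved. Both cameras put the visible fingertips about 30 mm short of the reported TCP. I'll check that by touching the free desk gently with the closed fingers.

Call:
{"api": "arm_command", "payload": {
  "delta_rot": [
    [0, 0, 0],
    [0, 0, 0],
    [0, -8, 0],
    [0, -8, 0],
    [0, -8, 0],
    [0, -8, 0],
    [0, -8, 0],
    [0, -8, 0]
  ],
  "delta_pos": [
    [0, 0, -0.04],
    [0, 0, -0.07],
    [-0.02, -0.04, -0.07],
    [-0.04, -0.08, -0.07],
    [-0.05, -0.12, -0.05],
    [-0.05, -0.12, -0.01],
    [-0.05, -0.12, 0.03],
    [-0.05, -0.12, 0.03]
  ],
  "gripper": [1, 1, 1, 1, 1, 1, 1, 1]
}}

```text
time: 7.43
position: [0.4235, -0.1141, 0.083]
tool_rot: [1.0, -0.012, -0.007, -0.004]
ft_force: [-0.5, -0.6, -0.4]
grip_width: 0.0003
grip_force: 0.0
```

```bash
python3 - <<'E'
from h import *
grab("wrist","w7");grab("scene","scene3");T=pose();print(T.round(4));print(status.get_obs()["ft_force"])
i=cv2.imread("pics/w7.png")[150:290,177:317];a=cv2.resize(i,(400,400),interpolation=cv2.INTER_CUBIC)
u,v=proj("scene3",T[:3,3]).astype(int);print(u,v,proj("scene3",T[:3,3]-T[:3,2]*.03),proj("w7",T[:3,3]))
s=cv2.imread("pics/scene3.png")[v-35:v+25,u-30:u+30];b=cv2.resize(s,(400,400),interpolation=cv2.INTER_CUBIC)
cv2.imwrite("pics/w7c.png",np.hstack([a,b]))
E
```

```text
[[ 0.9997 -0.0252 -0.0037  0.4268]
 [-0.0252 -0.9997  0.0033 -0.1168]
 [-0.0038 -0.0032 -1.      0.0885]
 [ 0.      0.      0.      1.    ]]
[ 0.1030972  -0.42287723  1.52117283]
246 148 [245.95882174 144.32398614] [249.06740137 213.29959282]
```

View pics/w7c.png

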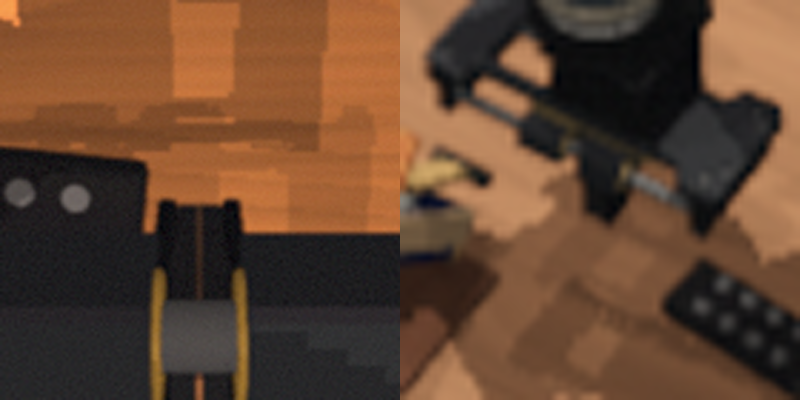

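The crop shows the closed fingertips ending at wrist row ≈220 and scene (246.7,146.3), about 10–15 mm short of the TCP projection. I'll touch the desk to settle it.

Call:
{"api": "arm_command", "payload": {
  "delta_rot": [
    [0, 0, 0],
    [0, 0, 0],
    [0, 0, 0],
    [0, 0, 0]
  ],
  "delta_pos": [
    [0, 0, 0.03],
    [0, 0, 0.06],
    [0, 0, 0.068],
    [0, 0, 0.068]
  ],
  "gripper": [1, 1, 1, 1]
}}

```text
time: 7.87
position: [0.4282, -0.1181, 0.0224]
tool_rot: [1.0, -0.013, 0.0, -0.0]
ft_force: [-1.1, 0.1, 0.2]
grip_width: 0.0005
grip_force: 0.0
```

Call:
{"api": "arm_command", "payload": {
  "delta_rot": [
    [0, 0, 0],
    [0, 0, 0],
    [0, 0, 0]
  ],
  "delta_pos": [
    [0, 0, 0.004],
    [0, 0, 0.008],
    [0, 0, 0.008]
  ],
  "gripper": [1, 1, 1]
}}

```text
time: 8.12
position: [0.4288, -0.118, 0.0148]
tool_rot: [1.0, -0.013, 0.002, 0.0]
ft_force: [-0.1, 0.0, 0.2]
grip_width: 0.0004
grip_force: 0.0
```

Call:
{"api": "arm_command", "payload": {
  "delta_rot": [
    [0, 0, 0],
    [0, 0, 0],
    [0, 0, 0]
  ],
  "delta_pos": [
    [0, 0, 0.004],
    [0, 0, 0.008],
    [0, 0, 0.008]
  ],
  "gripper": [1, 1, 1]
}}

```text
time: 8.37
position: [0.4278, -0.1173, 0.0054]
tool_rot: [1.0, -0.013, 0.0, -0.0]
ft_force: [-0.7, 0.1, -0.7]
grip_width: 0.0003
grip_force: 0.0
```

Call:
{"api": "arm_command", "payload": {
  "delta_rot": [
    [0, 0, 0],
    [0, 0, 0],
    [0, 0, 0]
  ],
  "delta_pos": [
    [0, 0, 0.002],
    [0, 0, 0.005],
    [0, 0, 0.005]
  ],
  "gripper": [1, 1, 1]
}}

```text
time: 8.62
position: [0.4277, -0.1172, 0.0001]
tool_rot: [1.0, -0.013, -0.0, -0.001]
ft_force: [0.0, -1.2, 0.2]
grip_width: 0.0001
grip_force: 0.0
```

Call:
{"api": "arm_command", "payload": {
  "delta_rot": [
    [0, 0, 0],
    [0, 0, 0],
    [0, 0, 0]
  ],
  "delta_pos": [
    [0, 0, 0.002],
    [0, 0, 0.004],
    [0, 0, 0.004]
  ],
  "gripper": [1, 1, 1]
}}

```text
time: 8.87
position: [0.4277, -0.1172, -0.0037]
tool_rot: [1.0, -0.013, 0.0, -0.001]
ft_force: [-0.3, 0.2, 0.2]
grip_width: 0.0007
grip_force: 0.0
```

Call:
{"api": "arm_command", "payload": {
  "delta_rot": [
    [0, 0, 0],
    [0, 0, 0],
    [0, 0, 0]
  ],
  "delta_pos": [
    [0, 0, 0.002],
    [0, 0, 0.004],
    [0, 0, 0.004]
  ],
  "gripper": [1, 1, 1]
}}

```text
time: 9.12
position: [0.4278, -0.1172, -0.0077]
tool_rot: [1.0, -0.013, 0.0, -0.001]
ft_force: [1.0, 0.3, -0.1]
grip_width: 0.0006
grip_force: 0.0
```

So the fingers really do end short of the reported TCP. Continuing.

Call:
{"api": "arm_command", "payload": {
  "delta_rot": [
    [0, 0, 0],
    [0, 0, 0],
    [0, 0, 0]
  ],
  "delta_pos": [
    [0, 0, 0.002],
    [0, 0, 0.004],
    [0, 0, 0.004]
  ],
  "gripper": [1, 1, 1]
}}

```text
time: 9.37
position: [0.4278, -0.1172, -0.0117]
tool_rot: [1.0, -0.013, 0.0, -0.001]
ft_force: [0.6, 0.0, -0.2]
grip_width: 0.0004
grip_force: 0.0
```

Call:
{"api": "arm_command", "payload": {
  "delta_rot": [
    [0, 0, 0],
    [0, 0, 0],
    [0, 0, 0]
  ],
  "delta_pos": [
    [0, 0, 0.002],
    [0, 0, 0.003],
    [0, 0, 0.003]
  ],
  "gripper": [1, 1, 1]
}}

```text
time: 9.62
position: [0.4278, -0.1172, -0.0146]
tool_rot: [1.0, -0.013, 0.0, -0.001]
ft_force: [0.9, 0.0, -0.9]
grip_width: 0.0005
grip_force: 0.0
```

Call:
{"api": "arm_command", "payload": {
  "delta_rot": [
    [0, 0, 0],
    [0, 0, 0],
    [0, 0, 0]
  ],
  "delta_pos": [
    [0, 0, 0.002],
    [0, 0, 0.003],
    [0, 0, 0.003]
  ],
  "gripper": [1, 1, 1]
}}

```text
time: 9.87
position: [0.4278, -0.1172, -0.0176]
tool_rot: [1.0, -0.013, 0.0, -0.001]
ft_force: [-0.2, 0.1, 0.1]
grip_width: 0.0004
grip_force: 0.0
```

Call:
{"api": "arm_command", "payload": {
  "delta_rot": [
    [0, 0, 0],
    [0, 0, 0],
    [0, 0, 0]
  ],
  "delta_pos": [
    [0, 0, 0.002],
    [0, 0, 0.003],
    [0, 0, 0.003]
  ],
  "gripper": [1, 1, 1]
}}

```text
time: 10.12
position: [0.4278, -0.1172, -0.0206]
tool_rot: [1.0, -0.013, 0.0, -0.001]
ft_force: [-0.7, 0.0, 0.3]
grip_width: 0.0003
grip_force: 0.0
```

Call:
{"api": "arm_command", "payload": {
  "delta_rot": [
    [0, 0, 0],
    [0, 0, 0],
    [0, 0, 0]
  ],
  "delta_pos": [
    [0, 0, 0.002],
    [0, 0, 0.003],
    [0, 0, 0.003]
  ],
  "gripper": [1, 1, 1]
}}

```text
time: 10.37
position: [0.4278, -0.1172, -0.0236]
tool_rot: [1.0, -0.013, 0.0, -0.001]
ft_force: [0.4, 0.0, 0.3]
grip_width: 0.0005
grip_force: 0.0
```

```bash
python3 - <<'E'
from h import *
T=pose();print(T.round(3)[:3,3],status.get_obs()["ft_force"].round(2))
grab("wrist","w8");grab("scene","scene4")
# desk contact visual: shadow; corner px of remote -> compare desk height
i=cv2.imread("pics/w8.png");print(i[215:228,247].tolist())
E
```

```text
[ 0.428 -0.117 -0.024] [0.37 0.01 0.34]
[[44, 80, 133], [43, 81, 137], [48, 82, 138], [45, 83, 140], [48, 87, 143], [53, 85, 143], [41, 63, 103], [36, 42, 61], [32, 37, 47], [32, 38, 48], [29, 36, 50], [31, 36, 49], [36, 38, 51]]
```

Call:
{"api": "arm_command", "payload": {
  "delta_rot": [
    [0, 0, 0],
    [0, 0, 0],
    [0, 0, 0]
  ],
  "delta_pos": [
    [0, 0, 0.001],
    [0, 0, 0.002],
    [0, 0, 0.002]
  ],
  "gripper": [1, 1, 1]
}}

```text
time: 10.72
position: [0.4279, -0.1173, -0.0255]
tool_rot: [1.0, -0.013, 0.0, -0.0]
ft_force: [0.0, -0.1, -0.3]
grip_width: 0.0002
grip_force: 0.0
```

Call:
{"api": "arm_command", "payload": {
  "delta_rot": [
    [0, 0, 0],
    [0, 0, 0],
    [0, 0, 0]
  ],
  "delta_pos": [
    [0, 0, 0.001],
    [0, 0, 0.002],
    [0, 0, 0.002]
  ],
  "gripper": [1, 1, 1]
}}

```text
time: 10.97
position: [0.4279, -0.1172, -0.0275]
tool_rot: [1.0, -0.013, 0.0, -0.0]
ft_force: [-0.1, -0.1, -0.6]
grip_width: 0.0006
grip_force: 0.0
```

Call:
{"api": "arm_command", "payload": {
  "delta_rot": [
    [0, 0, 0],
    [0, 0, 0],
    [0, 0, 0]
  ],
  "delta_pos": [
    [0, 0, 0.001],
    [0, 0, 0.002],
    [0, 0, 0.002]
  ],
  "gripper": [1, 1, 1]
}}

```text
time: 11.22
position: [0.4279, -0.1173, -0.0295]
tool_rot: [1.0, -0.013, 0.0, -0.0]
ft_force: [-0.2, 0.9, 0.1]
grip_width: 0.0002
grip_force: 0.0
```

Call:
{"api": "arm_command", "payload": {
  "delta_rot": [
    [0, 0, 0],
    [0, 0, 0],
    [0, 0, 0]
  ],
  "delta_pos": [
    [0, 0, 0.001],
    [0, 0, 0.002],
    [0, 0, 0.002]
  ],
  "gripper": [1, 1, 1]
}}

```text
time: 11.47
position: [0.4278, -0.1172, -0.0316]
tool_rot: [1.0, -0.013, 0.0, -0.001]
ft_force: [0.5, -0.2, -0.3]
grip_width: 0.0002
grip_force: 0.0
```

Call:
{"api": "arm_command", "payload": {
  "delta_rot": [
    [0, 0, 0],
    [0, 0, 0],
    [0, 0, 0]
  ],
  "delta_pos": [
    [0, 0, 0.001],
    [0, 0, 0.002],
    [0, 0, 0.002]
  ],
  "gripper": [1, 1, 1]
}}

```text
time: 11.72
position: [0.4279, -0.1173, -0.0335]
tool_rot: [1.0, -0.013, 0.0, -0.0]
ft_force: [0.5, 0.1, -0.1]
grip_width: 0.0008
grip_force: 0.0
```

Call:
{"api": "arm_command", "payload": {
  "delta_rot": [
    [0, 0, 0],
    [0, 0, 0],
    [0, 0, 0]
  ],
  "delta_pos": [
    [0, 0, 0.001],
    [0, 0, 0.002],
    [0, 0, 0.002]
  ],
  "gripper": [1, 1, 1]
}}

```text
time: 11.97
position: [0.428, -0.1173, -0.034]
tool_rot: [1.0, -0.013, 0.001, -0.0]
ft_force: [-2.1, 0.5, 16.0]
grip_width: 0.0004
grip_force: 8.2
```

Contact comes at reported z = −0.0337: the real fingertips end 34 mm behind the reported TCP along the tool axis, matching the cameras. I'll compensate for this from here on.

```bash
cat >> h.py <<'E'
OFF=.034
def dtip(tip,Rm): delta(np.asarray(tip)+Rm[:,2]*OFF,Rm)
def tip(): T=pose(); return T[:3,3]-T[:3,2]*OFF
E
python3 - <<'E'
from h import *
print(tip()); dtip([.40,-.24,.20],toolR(-1.4,8)); dtip([.42,-.24,.131],toolR(-1.4,8))
E
```

```text
[ 4.27932111e-01 -1.17314999e-01  4.44253005e-05]
dpos [-0.0198  0.1233 -0.2004] drot [-0.01  7.9  -0.05]
dpos [ 1.000e-04  1.228e-01 -1.313e-01] drot [-0.01  7.9  -0.05]
```

Call:
{"api": "arm_command", "payload": {
  "delta_rot": [
    [0, 0, 0],
    [0, 0, 0],
    [0, 8, 0],
    [0, 8, 0],
    [0, 8, 0],
    [0, 8, 0],
    [0, 8, 0],
    [0, 8, 0],
    [0, 8, 0],
    [0, 8, 0],
    [0, 8, 0],
    [0, 8, 0]
  ],
  "delta_pos": [
    [0, 0, -0.04],
    [0, 0, -0.08],
    [0, 0, -0.12],
    [-0.01, 0, -0.16],
    [-0.02, 0.025, -0.19],
    [-0.02, 0.06, -0.2],
    [-0.02, 0.1, -0.2],
    [-0.02, 0.123, -0.2],
    [-0.01, 0.123, -0.17],
    [0, 0.123, -0.14],
    [0, 0.123, -0.131],
    [0, 0.123, -0.131]
  ],
  "gripper": [1, 1, 1, 1, 1, 1, 1, 1, 1, 1, 1, 1]
}}

```text
time: 12.97
position: [0.4231, -0.2389, 0.093]
tool_rot: [0.998, -0.013, 0.068, -0.002]
ft_force: [-1.1, 0.5, -0.7]
grip_width: 0.0012
grip_force: 0.0
```

```bash
python3 - <<'E'
from h import *
print(tip());print(pose().round(3))
for x in(.432,.448,.458,.464): dtip([x,-.24,.131],toolR(-1.4,8))
E
```

```text
[ 0.41853518 -0.23895397  0.12665135]
[[ 0.99  -0.026  0.135  0.423]
 [-0.026 -1.     0.002 -0.239]
 [ 0.135 -0.005 -0.991  0.093]
 [ 0.     0.     0.     1.   ]]
dpos [ 0.0141  0.0009 -0.0025] drot [-0.3   0.23 -0.11]
dpos [ 0.0299  0.0004 -0.0003] drot [-0.3   0.23 -0.11]
dpos [0.0398 0.0002 0.001 ] drot [-0.3   0.23 -0.11]
dpos [0.0458 0.     0.0018] drot [-0.3   0.23 -0.11]
```

Call:
{"api": "arm_command", "payload": {
  "delta_rot": [
    [0, 0, 0],
    [0, 0, 0],
    [0, 0, 0],
    [0, 0, 0],
    [0, 0, 0],
    [0, 0, 0],
    [0, 0, 0]
  ],
  "delta_pos": [
    [0.01, 0, -0.003],
    [0.018, 0, -0.002],
    [0.023, 0, -0.001],
    [0.028, 0, 0],
    [0.033, 0, 0],
    [0.037, 0, 0.001],
    [0.037, 0, 0.001]
  ],
  "gripper": [1, 1, 1, 1, 1, 1, 1]
}}

```text
time: 13.55
position: [0.4627, -0.2414, 0.1001]
tool_rot: [0.997, -0.013, 0.071, 0.001]
ft_force: [0.1, 0.0, 0.7]
grip_width: 0.0006
grip_force: 0.0
```

Call:
{"api": "arm_command", "payload": {
  "delta_rot": [
    [0, 0, 0],
    [0, 0, 0],
    [0, 0, 0]
  ],
  "delta_pos": [
    [0.0015, 0, 0],
    [0.003, 0, 0],
    [0.003, 0, 0]
  ],
  "gripper": [1, 1, 1]
}}

```text
time: 13.8
position: [0.4646, -0.2413, 0.1001]
tool_rot: [0.997, -0.013, 0.07, 0.0]
ft_force: [-0.8, -0.2, 0.4]
grip_width: 0.0004
grip_force: 0.3
```

Call:
{"api": "arm_command", "payload": {
  "delta_rot": [
    [0, 0, 0],
    [0, 0, 0],
    [0, 0, 0]
  ],
  "delta_pos": [
    [0.001, 0, 0],
    [0.002, 0, 0],
    [0.002, 0, 0]
  ],
  "gripper": [1, 1, 1]
}}

```text
time: 14.05
position: [0.4649, -0.2412, 0.1001]
tool_rot: [0.998, -0.012, 0.069, 0.0]
ft_force: [-5.8, -1.0, 2.0]
grip_width: 0.0001
grip_force: 2.8
```

A force of 5.8 N at tip x≈0.460 means the stop is reached (predicted 0.462). I'll back off and check.

Call:
{"api": "arm_command", "payload": {
  "delta_rot": [
    [0, 0, 0],
    [0, 0, 0],
    [0, 0, 0],
    [0, 0, 0],
    [0, 0, 0]
  ],
  "delta_pos": [
    [-0.015, 0, -0.005],
    [-0.03, 0, -0.025],
    [-0.04, 0, -0.065],
    [-0.04, 0, -0.09],
    [-0.04, 0, -0.09]
  ],
  "gripper": [-1, -1, -1, -1, -1]
}}

```text
time: 14.47
position: [0.4164, -0.243, 0.1886]
tool_rot: [0.997, -0.013, 0.074, 0.004]
ft_force: [0.4, -1.2, 0.2]
grip_width: 0.0255
grip_force: 0.0
```

```bash
python3 - <<'E'
from h import *
grab("wrist","w9");print(tip())
H=np.array([.4785,-.24,.116])
print("out tip",proj("w9",[.4715,-.24,.153]),"folded",proj("w9",[.4515,-.24,.143]),"hinge",proj("w9",H),"bar out",proj("w9",H+[-.0934,0,-.0175]),"bar fold",proj("w9",H+[-.067,0,-.067]))
i=cv2.imread("pics/w9.png")
u,v=proj("w9",[.46,-.24,.12]).astype(int);x=u-80;y=max(0,v-60);print(x,y)
cv2.imwrite("pics/w9c.png",cv2.resize(i[y:y+150,x:x+160],(640,600),interpolation=cv2.INTER_CUBIC))
h=cv2.cvtColor(i,cv2.COLOR_BGR2HSV);k=cv2.inRange(h,(8,220,130),(15,255,255));q=np.zeros_like(k);q[v-50:v+60,u-25:u+25]=k[v-50:v+60,u-25:u+25]
c=max(cv2.findContours(q,0,2)[0],key=cv2.contourArea);print(cv2.boundingRect(c))
E
```

```text
[ 0.41103625 -0.24194702  0.22033689]
out tip [240.17928846 143.09868913] folded [241.00956943 165.69893271] hinge [240.51280869 137.16801255] bar out [243.28712099 223.92423537] bar fold [242.82421648 193.61527622]
161 95
(227, 136, 27, 5)
```

The visible orange shrank to rows 136–141, against 137–143 predicted for leg out and 166 for folded, so the leg is fully out. Next I'll grasp the clock along the slope from its top end, closing across its width, so it can stand with the tool vertical.

```bash
python3 - <<'E'
from h import *
dtip([.60,-.243,.25],toolR(-1.4,-45));dtip([.582,-.243,.1926],toolR(-1.4,-45))
E
```

```text
dpos [ 0.1639 -0.0039 -0.0155] drot [  0.22 -53.38  -0.22]
dpos [ 0.1378 -0.0037  0.0386] drot [  0.22 -53.38  -0.22]
```

Call:
{"api": "arm_command", "payload": {
  "delta_rot": [
    [0, -7, 0],
    [0, -14, 0],
    [0, -21, 0],
    [0, -28, 0],
    [0, -35, 0],
    [0, -42, 0],
    [0, -49, 0],
    [0, -53.4, 0],
    [0, -53.4, 0],
    [0, -53.4, 0],
    [0, -53.4, 0],
    [0, -53.4, 0]
  ],
  "delta_pos": [
    [0.02, 0, -0.03],
    [0.05, -0.004, -0.04],
    [0.08, -0.004, -0.03],
    [0.11, -0.004, -0.02],
    [0.14, -0.004, -0.0155],
    [0.164, -0.004, -0.0155],
    [0.164, -0.004, -0.0155],
    [0.164, -0.004, -0.0155],
    [0.164, -0.004, -0.0155],
    [0.164, -0.004, -0.0155],
    [0.164, -0.004, -0.0155],
    [0.164, -0.004, -0.0155]
  ],
  "gripper": [-1, -1, -1, -1, -1, -1, -1, -1, -1, -1, -1, -1]
}}

```text
time: 15.52
position: [0.5742, -0.2407, 0.2241]
tool_rot: [0.923, -0.012, -0.384, -0.005]
ft_force: [0.2, -0.3, 0.1]
grip_width: 0.0867
grip_force: 0.0
```

```bash
python3 - <<'E'
from h import *
print(tip(),status.get_obs()["q"].round(2),status.get_obs()["grip_width"]);dtip([.582,-.243,.1926],toolR(-1.4,-45));dtip([.504,-.241,.1146],toolR(-1.4,-45))
E
```

```text
[ 0.59831306 -0.24134331  0.24808816] [-0.42  0.93  0.77 -0.34  2.16  1.09] 0.08671594175677101
dpos [0.028  0.0021 0.0507] drot [-0.07  0.16 -0.08]
dpos [0.0283 0.0021 0.161 ] drot [-0.07  0.16 -0.08]
```

Call:
{"api": "arm_command", "payload": {
  "delta_rot": [
    [0, 0, 0],
    [0, 0, 0],
    [0, 0, 0],
    [0, 0, 0],
    [0, 0, 0],
    [0, 0, 0],
    [0, 0, 0],
    [0, 0, 0]
  ],
  "delta_pos": [
    [0.014, 0.002, 0.03],
    [0.028, 0.002, 0.055],
    [0.028, 0.002, 0.08],
    [0.028, 0.002, 0.1],
    [0.028, 0.002, 0.12],
    [0.028, 0.002, 0.14],
    [0.028, 0.002, 0.161],
    [0.028, 0.002, 0.161]
  ],
  "gripper": [-1, -1, -1, -1, -1, -1, -1, -1]
}}

```text
time: 16.18
position: [0.4759, -0.2392, 0.0902]
tool_rot: [0.922, -0.012, -0.387, -0.007]
ft_force: [-0.8, 0.2, -0.3]
grip_width: 0.087
grip_force: 0.0
```

```bash
python3 - <<'E'
from h import *
print(tip(),status.get_obs()["ft_force"].round(1));dtip([.504,-.241,.1146],toolR(-1.4,-45))
E
```

```text
[ 0.50010744 -0.23995903  0.11398836] [-0.8  0.2 -0.3]
dpos [ 0.0026  0.0011 -0.0032] drot [-0.25  0.51 -0.03]
```

Call:
{"api": "arm_command", "payload": {
  "delta_rot": [
    [0, 0, 0],
    [0, 0, 0],
    [0, 0, 0],
    [0, 0, 0],
    [0, 0, 0],
    [0, 0, 0]
  ],
  "delta_pos": [
    [0, 0, 0],
    [0, 0, 0],
    [0, 0, 0],
    [0, 0, 0],
    [0, 0, 0],
    [0, 0, 0]
  ],
  "gripper": [0, 0.3, 0.3, 0.3, 0.3, 0.3],
  "grip_force": 10
}}

```text
time: 16.68
position: [0.4802, -0.2398, 0.0894]
tool_rot: [0.923, -0.012, -0.385, -0.005]
ft_force: [0.2, -0.7, -0.5]
grip_width: 0.0549
grip_force: 0.0
```

Call:
{"api": "arm_command", "payload": {
  "delta_rot": [
    [0, 0, 0],
    [0, 0, 0],
    [0, 0, 0],
    [0, 0, 0],
    [0, 0, 0]
  ],
  "delta_pos": [
    [0, 0, 0],
    [0, 0, 0],
    [0, 0, 0],
    [0, 0, 0],
    [0, 0, 0]
  ],
  "gripper": [0.5, 1, 1, 1, 1],
  "grip_force": 45
}}

```text
time: 17.1
position: [0.4801, -0.2396, 0.0893]
tool_rot: [0.923, -0.012, -0.385, -0.005]
ft_force: [2.3, 0.7, 1.5]
grip_width: 0.0517
grip_force: 44.9
```

```bash
python3 - <<'E'
from h import *
print(tip(),status.get_obs()["ft_force"].round(1));dtip([.504,-.241,.1146],toolR(-1.4,-45))
T=pose();print(T.round(3)); print(T[:3,:3].T@np.array([-.045,0,.12]),T[:3,:3].T@np.array([-.0,0,.1]))
E
```

```text
[ 0.50423734 -0.24027638  0.11316018] [2.3 0.7 1.5]
dpos [-0.001   0.0008 -0.0009] drot [-0.07  0.32 -0.01]
[[ 0.703 -0.025 -0.711  0.48 ]
 [-0.017 -1.     0.019 -0.24 ]
 [-0.711 -0.001 -0.703  0.089]
 [ 0.     0.     0.     1.   ]]
[-0.11695372  0.0010439  -0.05239979] [-7.10995050e-02 -8.30417740e-05 -7.03196523e-02]
```

Call:
{"api": "arm_command", "payload": {
  "delta_rot": [
    [0, 0, 0],
    [0, 0, 0],
    [0, 0, 0],
    [0, 0, 0],
    [0, 0, 0],
    [0, 0, 0],
    [0, 0, 0],
    [0, 0, 0]
  ],
  "delta_pos": [
    [-0.004, 0, -0.004],
    [-0.011, 0, -0.011],
    [-0.021, 0, -0.021],
    [-0.035, 0, -0.035],
    [-0.052, 0, -0.052],
    [-0.07, 0, -0.07],
    [-0.085, 0, -0.085],
    [-0.085, 0, -0.085]
  ],
  "gripper": [1, 1, 1, 1, 1, 1, 1, 1]
}}

```text
time: 17.77
position: [0.4822, -0.2411, 0.2147]
tool_rot: [0.924, -0.013, -0.382, -0.003]
ft_force: [0.2, -0.7, -2.3]
grip_width: 0.0515
grip_force: 44.9
```

```bash
python3 - <<'E'
from h import *
print(tip(),status.get_obs()["ft_force"].round(1),status.get_obs()["grip_width"])
dtip([.52,-.20,.26],toolR(-1.4,0)); dtip([.57,-.06,.26],toolR(0,0))
E
```

```text
[ 0.50616753 -0.2416002   0.23876121] [ 0.2 -0.7 -2.3] 0.051503642931680804
dpos [ 0.0179 -0.042  -0.0341] drot [ 0.19 44.91 -0.17]
dpos [ 0.0503 -0.1832 -0.0672] drot [-0.36 44.91 -1.5 ]
```

Call:
{"api": "arm_command", "payload": {
  "delta_rot": [
    [0, 0, 0],
    [0, 3, 0],
    [0, 7, 0],
    [0, 12, 0],
    [0, 17, 0],
    [0, 22, 0],
    [0, 27, 0],
    [0, 32, 0],
    [0, 37, 0],
    [0, 41, 0],
    [-0.4, 45, -1.5],
    [-0.4, 45, -1.5]
  ],
  "delta_pos": [
    [-0.015, 0, -0.015],
    [-0.03, -0.01, -0.03],
    [-0.04, -0.025, -0.045],
    [-0.035, -0.045, -0.06],
    [-0.025, -0.065, -0.07],
    [-0.015, -0.085, -0.075],
    [-0.005, -0.105, -0.08],
    [0.005, -0.125, -0.085],
    [0.012, -0.145, -0.09],
    [0.018, -0.165, -0.095],
    [0.022, -0.183, -0.095],
    [0.022, -0.183, -0.095]
  ],
  "gripper": [1, 1, 1, 1, 1, 1, 1, 1, 1, 1, 1, 1]
}}

```text
time: 18.77
position: [0.5631, -0.0546, 0.2595]
tool_rot: [1.0, 0.002, -0.006, -0.004]
ft_force: [-0.6, -0.2, -3.2]
grip_width: 0.0515
grip_force: 44.9
```

Call:
{"api": "arm_command", "payload": {
  "delta_rot": [
    [0, 0, 0],
    [0, 0, 0],
    [0, 0, 0]
  ],
  "delta_pos": [
    [0, 0, 0],
    [0, 0, 0],
    [0, 0, 0]
  ],
  "gripper": [1, 1, 1]
}}

```text
time: 19.02
position: [0.5682, -0.0599, 0.2602]
tool_rot: [1.0, -0.0, -0.004, -0.002]
ft_force: [0.4, -0.7, -3.2]
grip_width: 0.0519
grip_force: 44.9
```

```bash
python3 - <<'E'
from h import *
print(tip(),status.get_obs()["ft_force"].round(2),status.get_obs()["moment"].round(3),status.get_obs()["grip_width"])
dtip([.57,-.06,.15],toolR(0,0));T=pose();print(T.round(4))
c=grab("wrist","w10");grab("scene","scene5");grab("top","top5")
# where should the underside corners / top edge appear
for p in [(-.012,.026,.15),(-.012,-.026,.15),(.012,.026,.15),(.012,-.026,.15),(.012,.026,0),(.012,-.026,0)]:
    P=tip()+T[:3,:3]@np.array([p[0],-p[1],.101-p[2]]);print(p,proj("w10",P).round(1),proj("scene5",P).round(1))
E
```

```text
[ 0.56843647 -0.06007822  0.29421661] [ 0.4  -0.65 -3.22] [0.037 0.009 0.007] 0.051937500958184356
dpos [0.0029 0.0007 0.1442] drot [-0.24  0.43 -0.01]
[[ 1.000e+00 -1.000e-04 -7.400e-03  5.682e-01]
 [-1.000e-04 -1.000e+00  4.100e-03 -5.990e-02]
 [-7.400e-03 -4.100e-03 -1.000e+00  2.602e-01]
 [ 0.000e+00  0.000e+00  0.000e+00  1.000e+00]]
(-0.012, 0.026, 0.15) [191.9 300. ] [245.5 139. ]
(-0.012, -0.026, 0.15) [298.7 299.9] [231.6 132.4]
(0.012, 0.026, 0.15) [189. 256.] [241.5 144.2]
(0.012, -0.026, 0.15) [301.6 256. ] [227.4 137.5]
(0.012, 0.026, 0) [219.3 178.1] [243.  170.9]
(0.012, -0.026, 0) [272.1 178. ] [230.4 164.6]
```

```bash
python3 - <<'E'
from h import *
i=cv2.imread("pics/w10.png");h=cv2.cvtColor(i,cv2.COLOR_BGR2HSV)
for r in range(160,270,4): print(r,"".join("d" if p[2]<60 else "w" if p[1]<170 and p[0]<30 else "W" if p[2]>200 else "." for p in h[r,180:312:2]))
s=cv2.imread("pics/scene5.png")
E
```

```text
160 WWWWWWWWWWWWWWWW...W.....w...W..............w...WW................
164 WWWWWWWWWWWWWWWWWWWWWWWWWWWWWWWWWW..............WWWWWWWWWWWWWWW...
168 WWWWWWWWWWWWWWWWWWWWWWWWWWWWWWWWW................WWWWWWWWWWWWW....
172 .WWWWWWWWWWW.WWWWWWWWWWWWWWWWWWWW...............WWWWWWWWWWWWWW..w.
176 WWWWWWWWWWWWWWWWWW...WWWWWWWWWWW.......W....wWWWWWWWWWWWWWWWW.....
180 W..WWWWWWWWWWWWWWWWWWWWWWWWWWWWW......W......WWWWWWWWWWWWWWW......
184 ...WWWWWWWWWWWWWW...wwwwwwwwwww.wwwwwwwwwwwwwwwWWWWWWWWWWWWW......
188 ..WWWWWWWWWWWW.....wwww.....................wwww..WWWWWWWWW.......
192 .WWWWWWWWWWWWWW....www......................wwwww........W.......W
196 .WWWWWWWWWWWWWWWWWwwww.......................wwww................W
200 WWWWWWWWWWWWWWWWWwwwwwwwwwwwwwwwwwwwwwwwwwwwwwwwww..............WW
204 WWWWWWWWWWWWWWWW.wwwwwwwwwwwwwwwwwwwwwwwwwwwwwwwww.............WWW
208 WWWWWWWWWWWWWWWWwwwwwwwwwwwwwwwwwwwwwwwwwwwwwwwwwww...........WWWW
212 WWWWWWWWWWWWWWWwwwwwwwwwwwwwwwwwwwwwwwwwwwwwwwwwwwww.........WWWWW
216 WWWWWWWWWWWWWW.wwwwwwwddddddddddddwwwwwwwwwwwwwwwwww........WWWWWW
220 WWWWWW....WWWWwwwwwwwwwwwwwwwww
[... 187 characters left out ...]
dddddddwwwwwwwwwwwwwwwwwwwwwwwwwwwwwwwwwwwwwwwwwwwwddddddd.WW
236 WW.ddddddddwwwwwwwwwwwwwwwwwwwwwwwwwwwwwwwwwwwwwwwwwwwwwddddddddd.
240 wdddddddddwwwwwwwwwwwwwwwwwwwwwwwwwwwwwwwwwwwwwwwwwwwwwwwddddddddd
244 ddddddddddwwwwwwwwwwwwwwwwwwwwwwwwwwwwwwwwwwwwwwwwwwwwwwwwdddddddd
248 dddddddddwwwwwwwwwwwwwwwwwwwwwwwwwwwwwwwwwwwwwwwwwwwwwwwwwdddddddd
252 ddddddddwwwwwwwwwwwwwwwwwwwwwwwwwwwwwwwwwwwwwwwwwwwwwwwwwwwddddddd
256 dddddddddddddddddddddddddddddddddddddddddddddddddddddddddddddddddd
260 ddddddddddddddddddddddddddddddddddddddddddddddddddddddddwddddwwwww
264 dww.wdwwwww.wwwwwwwdwwwwwwwdwwwww.wwwwwwwdwwwwwwwwwww.wwwwwwwwwwww
268 wwwwwwwwwwwwwwwwwwwwwwwwwwwwwwwwwwwwwwwwwwwwwwwwwwwwwwwwwwwwwwwwww
```

The dial face's foot edge is at wrist row ≈184 against 178 predicted, so the clock leans about 2°. I'll correct this with +2° and lower it at the free spot.

Call:
{"api": "arm_command", "payload": {
  "delta_rot": [
    [0, 1, 0],
    [0, 2, 0],
    [0, 2, 0],
    [0, 2, 0],
    [0, 2, 0],
    [0, 2, 0],
    [0, 2, 0],
    [0, 2, 0]
  ],
  "delta_pos": [
    [0.003, 0, 0.03],
    [0.003, 0, 0.065],
    [0.003, 0, 0.1],
    [0.003, 0, 0.13],
    [0.003, 0, 0.155],
    [0.003, 0, 0.17],
    [0.003, 0, 0.178],
    [0.003, 0, 0.178]
  ],
  "gripper": [1, 1, 1, 1, 1, 1, 1, 1]
}}

```text
time: 19.83
position: [0.5689, -0.0584, 0.0805]
tool_rot: [1.0, -0.0, 0.012, -0.003]
ft_force: [0.4, 0.5, -2.4]
grip_width: 0.0516
grip_force: 44.9
```

Call:
{"api": "arm_command", "payload": {
  "delta_rot": [
    [0, 0, 0],
    [0, 0, 0],
    [0, 0, 0],
    [0, 0, 0],
    [0, 0, 0]
  ],
  "delta_pos": [
    [0, 0, 0.002],
    [0, 0, 0.004],
    [0, 0, 0.006],
    [0, 0, 0.007],
    [0, 0, 0.007]
  ],
  "gripper": [1, 1, 1, 1, 1]
}}

```text
time: 20.25
position: [0.5705, -0.0583, 0.0762]
tool_rot: [1.0, 0.0, 0.015, -0.002]
ft_force: [0.2, -0.3, -3.4]
grip_width: 0.0519
grip_force: 44.9
```

Call:
{"api": "arm_command", "payload": {
  "delta_rot": [
    [0, 0, 0],
    [0, 0, 0],
    [0, 0, 0]
  ],
  "delta_pos": [
    [0, 0, 0.001],
    [0, 0, 0.002],
    [0, 0, 0.002]
  ],
  "gripper": [1, 1, 1]
}}

```text
time: 20.5
position: [0.5702, -0.0582, 0.0736]
tool_rot: [1.0, 0.0, 0.014, -0.002]
ft_force: [0.2, 0.6, -3.0]
grip_width: 0.0517
grip_force: 44.9
```

Call:
{"api": "arm_command", "payload": {
  "delta_rot": [
    [0, 0, 0],
    [0, 0, 0],
    [0, 0, 0],
    [0, 0, 0]
  ],
  "delta_pos": [
    [0, 0, 0.001],
    [0, 0, 0.002],
    [0, 0, 0.003],
    [0, 0, 0.003]
  ],
  "gripper": [1, 1, 1, 1]
}}

```text
time: 20.83
position: [0.5701, -0.0582, 0.0703]
tool_rot: [1.0, 0.0, 0.014, -0.002]
ft_force: [-0.3, 1.2, -4.2]
grip_width: 0.0514
grip_force: 44.9
```

Call:
{"api": "arm_command", "payload": {
  "delta_rot": [
    [0, 0, 0],
    [0, 0, 0],
    [0, 0, 0]
  ],
  "delta_pos": [
    [0, 0, 0.001],
    [0, 0, 0.002],
    [0, 0, 0.002]
  ],
  "gripper": [1, 1, 1]
}}

```text
time: 21.08
position: [0.5711, -0.0583, 0.0688]
tool_rot: [1.0, 0.0, 0.015, -0.002]
ft_force: [0.8, -0.3, -2.6]
grip_width: 0.0518
grip_force: 44.9
```

Call:
{"api": "arm_command", "payload": {
  "delta_rot": [
    [0, 0, 0],
    [0, 0, 0],
    [0, 0, 0]
  ],
  "delta_pos": [
    [0, 0, 0.001],
    [0, 0, 0.001],
    [0, 0, 0.001]
  ],
  "gripper": [1, 1, 1]
}}

```text
time: 21.33
position: [0.5714, -0.0584, 0.0685]
tool_rot: [1.0, 0.0, 0.015, -0.002]
ft_force: [1.9, 1.3, 3.8]
grip_width: 0.0521
grip_force: 44.9
```

Desk contact: the force changed from −3.2 to +3.8 N. Releasing.

Call:
{"api": "arm_command", "payload": {
  "delta_rot": [
    [0, 0, 0],
    [0, 0, 0],
    [0, 0, 0],
    [0, 0, 0],
    [0, 0, 0],
    [0, 0, 0],
    [0, 0, 0]
  ],
  "delta_pos": [
    [0, 0, 0],
    [0, 0, 0],
    [0, 0, 0],
    [0, 0, 0],
    [0, 0, 0],
    [0, 0, 0],
    [0, 0, 0]
  ],
  "gripper": [1, 1, 0, -0.5, -1, -1, -1],
  "grip_force": 5
}}

```text
time: 21.92
position: [0.5694, -0.0581, 0.0671]
tool_rot: [1.0, 0.0, 0.013, -0.002]
ft_force: [0.1, 0.3, -0.1]
grip_width: 0.0712
grip_force: 0.0
```

Call:
{"api": "arm_command", "payload": {
  "delta_rot": [
    [0, 0, 0],
    [0, 0, 0],
    [0, 0, 0],
    [0, 0, 0],
    [0, -2, 0],
    [0, -2, 0],
    [0, -2, 0]
  ],
  "delta_pos": [
    [0, 0, -0.02],
    [0, 0, -0.05],
    [0, 0, -0.09],
    [0, 0, -0.13],
    [-0.01, 0, -0.16],
    [-0.02, 0, -0.18],
    [-0.02, 0, -0.18]
  ],
  "gripper": [-1, -1, -1, -1, -1, -1, -1]
}}

```text
time: 22.5
position: [0.5465, -0.0597, 0.2517]
tool_rot: [1.0, 0.0, 0.001, -0.001]
ft_force: [0.1, 0.4, 0.1]
grip_width: 0.0869
grip_force: 0.0
```

```bash
python3 - <<'E'
from h import *
print(tip(),pose().round(3)); grab("wrist","w11"); grab("top","top6"); grab("scene","scene6")
B=np.array([.571,-.058,0])
for f in("w11","top6","scene6"): print(f,[(p,proj(f,B+p).round(1).tolist()) for p in [(-.012,.026,.15),(-.012,-.026,.15),(.012,.026,.15),(.012,-.026,.15),(.012,.026,0),(.012,-.026,0)]])
i=cv2.imread("pics/w11.png");h=cv2.cvtColor(i,cv2.COLOR_BGR2HSV)
for r in range(110,290,5): print(r,"".join("d" if p[2]<60 else "w" if p[1]<170 and p[0]<30 else "O" if p[1]>235 and 9<p[0]<15 and p[2]<240 else "." for p in h[r,190:310:2]))
E
```

```text
[ 0.54641712 -0.05973777  0.28571627] [[ 1.     0.001  0.001  0.546]
 [ 0.001 -1.     0.002 -0.06 ]
 [ 0.001 -0.002 -1.     0.252]
 [ 0.     0.     0.     1.   ]]
w11 [((-0.012, 0.026, 0.15), [220.9, 170.3]), ((-0.012, -0.026, 0.15), [267.9, 170.3]), ((0.012, 0.026, 0.15), [220.4, 148.6]), ((0.012, -0.026, 0.15), [268.4, 148.6]), ((0.012, 0.026, 0), [228.9, 135.8]), ((0.012, -0.026, 0), [261.3, 135.9])]
top6 [((-0.012, 0.026, 0.15), [262.7, 197.0]), ((-0.012, -0.026, 0.15), [281.2, 197.2]), ((0.012, 0.026, 0.15), [262.8, 188.6]), ((0.012, -0.026, 0.15), [281.2, 188.8]), ((0.012, 0.026, 0), [262.4, 194.1]), ((0.012, -0.026, 0), [278.5, 194.3])]
scene6 [((-0.012, 0.026, 0.15), [246.7, 173.6]), ((-0.012, -0.026, 0.15), [234.5, 167.4]), ((0.012, 0.026, 0.15), [243.2, 178.5]), ((0.012, -0.026, 0.15), [230.9, 172.2]), ((0.012, 0.026, 0), [244.1, 199.0]), ((0.012, -0.026, 0), [232.9, 193.1])]
110 ............................................................
115 ............................................................
120 ............................................................
125 ..
[... 1438 characters left out ...]
dddddddddd........................................
240 ddddddddddddddddddddddddddddddddddddd.......................
245 ....wdddddddwwwwddwwwdddwwwddddwdddddd......................
250 w...ddddddddddddddddddddddddddwwdddddd......................
255 ddddddddddddww.dddddddddddddddddddddddwwwwwwwwwww.w..www.www
260 ddddddddddddddddddddddddddddddddddddddddddddddddddddddddd.dd
265 wddwdwdwwddwddddwdddwwddwwwdwdwdddwwdwwddddwdwdddddwdddddwww
270 wwwwwwwwwwwwwdwwwwdww.wwwwwwwwwwwwwwdwdwdwwwwwwwwwwwwdw.wwww
275 dwddwwdwdwd.dwwwwwdwwdwwdddwddwwwwdwdddwwwdwdddww.dwddwwdwww
280 wwwwwwwwwwwwwwwwwwwwwwwwwwwwwwwwwwwwwwwwwwwwwwwwwwwwwwwwwwww
285 ............................................w...............
```

The clock stands: its top face is at wrist rows ~149–172, as predicted. Next, measuring the gap from two wrist positions.

Call:
{"api": "arm_command", "payload": {
  "delta_rot": [
    [0, 0, 0],
    [0, 0, 0],
    [0, 0, 0],
    [0, 0, 0],
    [0, 0, 0],
    [0, 0, 0],
    [0, 0, 0],
    [0, 0, 0],
    [0, 0, 0],
    [0, 0, 0]
  ],
  "delta_pos": [
    [0, 0, -0.03],
    [-0.03, -0.04, -0.04],
    [-0.05, -0.08, -0.05],
    [-0.05, -0.12, -0.05],
    [-0.05, -0.16, -0.05],
    [-0.05, -0.2, -0.05],
    [-0.05, -0.24, -0.05],
    [-0.05, -0.27, -0.05],
    [-0.05, -0.28, -0.05],
    [-0.05, -0.28, -0.05]
  ],
  "gripper": [-1, -1, -1, -1, -1, -1, -1, -1, -1, -1]
}}

```text
time: 23.48
position: [0.4942, 0.223, 0.2963]
tool_rot: [1.0, 0.003, -0.005, -0.002]
ft_force: [0.2, -0.2, -0.6]
grip_width: 0.0873
grip_force: 0.0
```

```bash
python3 - <<'E'
from h import *
grab("wrist","g1");print(tip())
E
```

```text
[0.4947967  0.22101713 0.33048409]
```

Call:
{"api": "arm_command", "payload": {
  "delta_rot": [
    [0, 0, 0],
    [0, 0, 0],
    [0, 0, 0],
    [0, 0, 0],
    [0, 0, 0]
  ],
  "delta_pos": [
    [0, -0.035, 0],
    [0, -0.07, 0],
    [0, -0.1, 0],
    [0, -0.11, 0],
    [0, -0.11, 0]
  ],
  "gripper": [-1, -1, -1, -1, -1]
}}

```text
time: 23.95
position: [0.4954, 0.3307, 0.2979]
tool_rot: [1.0, 0.001, -0.004, -0.002]
ft_force: [0.8, -0.0, 0.2]
grip_width: 0.0871
grip_force: 0.0
```

```bash
python3 - <<'E'
from h import *
grab("wrist","g2");print(tip())
a=cv2.imread("pics/g1.png");b=cv2.imread("pics/g2.png")
c=[]
for f,i in(("g1",a),("g2",b)):
    u,v=proj(f,[.46,.285,.05]).astype(int); x=max(0,min(512-240,u-120));y=max(0,min(384-240,v-120)); print(f,u,v,"origin",x,y)
    c.append(cv2.resize(i[y:y+240,x:x+240],(400,400),interpolation=cv2.INTER_CUBIC))
cv2.imwrite("pics/g12.png",np.hstack(c))
E
```

```text
[0.49565745 0.32917087 0.33196831]
g1 209 177 origin 89 57
g2 273 178 origin 153 58
```

View pics/g12.png

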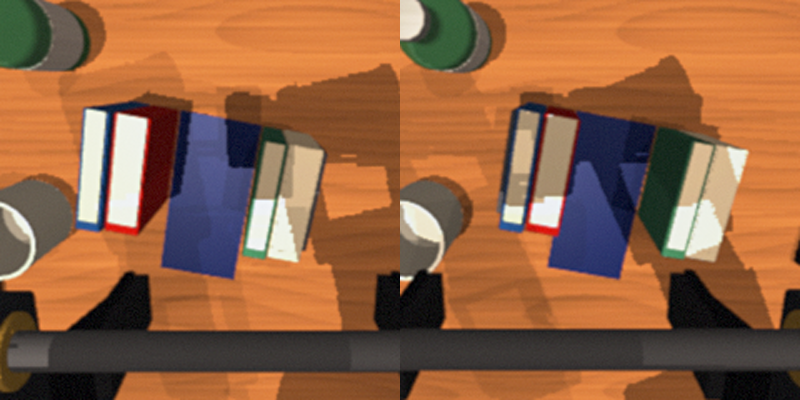

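Both views show the blue pad between the books. In g1 its corners are about (162,268), (235,279), (261,125), (180,110); in g2 about (148,267), (222,279), (256,126), (180,110), less the 400 offset. Casting rays to the desk and triangulating.

```bash
python3 - <<'E'
from h import *
s=.6
A=lambda u,v:("g1",(89+u*s-.2,57+v*s-.2)); B=lambda u,v:("g2",(153+u*s-.2,58+v*s-.2))
for n,a,b in(("NL",(162,268),(148,267)),("NR",(235,279),(222,279)),("FR",(261,125),(256,126)),("FL",(180,110),(179,111))):
    print(n,"plane g1",plane(*A(*a),0.001).round(4)[:2],"g2",plane(*B(*b),0.001).round(4)[:2],"tri",[x.round(4) if hasattr(x,'round') else x for x in tri(A(*a),B(*b))])
print("green near-top-inner",tri(A(245,257),B(262,257)),"far",tri(A(265,133),B(293,141)))
print("red near-top inner",tri(A(137,234),B(160,235)),"far",tri(A(150,118),B(177,118)))
print("green outer near bottom etc top z check")
E
```

```text
NL plane g1 [0.3676 0.3392] g2 [0.3689 0.3399] tri [array([ 0.3667,  0.34  , -0.0026]), np.float64(0.0006)]
NR plane g1 [0.3543 0.2549] g2 [0.354  0.2535] tri [array([0.3569, 0.2544, 0.0073]), np.float64(0.0001)]
FR plane g1 [0.5306 0.2253] g2 [0.5298 0.2252] tri [array([0.5302, 0.2253, 0.0013]), np.float64(0.0004)]
FL plane g1 [0.5455 0.3098] g2 [0.5451 0.3068] tri [array([0.5461, 0.3074, 0.0144]), np.float64(0.0002)]
green near-top-inner (array([0.42829986, 0.23798485, 0.12022872]), np.float64(6.06306988131456e-05)) far (array([0.53235353, 0.22150355, 0.12609961]), np.float64(0.0029633820150647325))
red near-top inner (array([0.45229225, 0.32709909, 0.13132324]), np.float64(0.0002698497934067725)) far (array([0.54601519, 0.31368418, 0.11592546]), np.float64(0.0003568698781621737))
green outer near bottom etc top z check
```

Gap centre ≈ (0.489, 0.275), yaw ≈ −9.5°, consistent between the pad and the book faces (width ≈ 88–92 mm). Now I'll refine the standing clock's pose from w11.

```bash
python3 - <<'E'
from h import *
i=cv2.imread("pics/w11.png")
p=i[128:180,228:262].mean(1)
for r,v in zip(range(128,180),p.astype(int)): print(r,v.tolist(),end=" ")
print()
h=cv2.cvtColor(i,cv2.COLOR_BGR2HSV)
for r in range(150,172,3):
    g=i[r,205:285].astype(float); k=(h[r,205:285,1]<170); xs=np.nonzero(k)[0]+205; print(r,xs.min(),xs.max(),len(xs))
for r in(149,150,171,172): print(r,plane("w11",(244.5,r),.15).round(4))
for c in(221,268): print(c,plane("w11",(c,160),.15).round(4))
# skew: front/back edge row per column
g=cv2.GaussianBlur(i,(3,3),0).astype(float)
for a,b in((140,156),(165,180)):
    e=[(c,a+np.abs(np.diff(g[a:b,c,:],axis=0)).sum(1).argmax()+.5) for c in range(226,264)]
    print(np.polyfit(*np.array(e).T,1),np.median([y for _,y in e]))
print(status.get_obs()["q"].round(2))
E
```

```text
128 [39, 77, 132] 129 [40, 78, 135] 130 [41, 79, 136] 131 [40, 78, 134] 132 [38, 76, 130] 133 [38, 74, 128] 134 [37, 72, 126] 135 [38, 73, 127] 136 [38, 73, 124] 137 [37, 71, 111] 138 [32, 69, 103] 139 [28, 69, 103] 140 [34, 72, 107] 141 [52, 77, 104] 142 [70, 84, 101] 143 [74, 82, 92] 144 [85, 93, 104] 145 [89, 101, 116] 146 [73, 92, 115] 147 [49, 76, 103] 148 [42, 70, 98] 149 [42, 70, 98] 150 [50, 82, 115] 151 [63, 106, 147] 152 [69, 116, 161] 153 [70, 117, 162] 154 [70, 116, 161] 155 [70, 116, 162] 156 [70, 117, 162] 157 [70, 117, 162] 158 [70, 117, 163] 159 [70, 117, 163] 160 [70, 117, 163] 161 [70, 117, 163] 162 [70, 117, 163] 163 [70, 117, 164] 164 [70, 117, 163] 165 [70, 117, 163] 166 [71, 117, 164] 167 [70, 117, 164] 168 [71, 118, 164] 169 [71, 119, 164] 170 [69, 115, 159] 171 [54, 98, 151] 172 [34, 90, 171] 173 [26, 93, 184] 174 [28, 96, 187] 175 [28, 96, 187] 176 [27, 94, 184] 177 [27, 93, 183] 178 [28, 95, 185] 179 [28, 94, 185] 
150 222 268 47
153 221 268 48
156 222 269 48
159 221 269 49
162 221 268 48
165 222 268 47
168 222 268 47
171 223 267 37
149 [ 0.5825 -0.0581  0.15  ]
150 [ 0.5815 -0.0581  0.15  ]
171 [ 0.5582 -0.0581  0.15  ]
172 [ 0.5571 -0.0581  0.15  ]
221 [ 0.5705 -0.0324  0.15  ]
268 [ 0.5705 -0.0838  0.15  ]
[-1.12922639e-01  1.76162217e+02] 150.5
[-2.95437138e-03  1.72353923e+02] 171.5
[0.4  0.38 1.36 0.01 1.4  1.97]
```

```bash
python3 - <<'E'
from h import *
dtip([.570,-.058,.25],toolR(90,0))
E
```

```text
dpos [0.075  0.3875 0.0805] drot [ -0.46   0.25 -89.97]
```

Call:
{"api": "arm_command", "payload": {
  "delta_rot": [
    [0, 0, -7],
    [0, 0, -14],
    [0, 0, -21],
    [0, 0, -28],
    [0, 0, -35],
    [0, 0, -42],
    [0, 0, -49],
    [0, 0, -56],
    [0, 0, -63],
    [0, 0, -70],
    [0, 0, -77],
    [0, 0, -84]
  ],
  "delta_pos": [
    [0.01, 0.02, 0],
    [0.02, 0.05, 0],
    [0.03, 0.09, 0],
    [0.04, 0.13, 0],
    [0.05, 0.17, 0],
    [0.06, 0.21, 0],
    [0.07, 0.25, 0.01],
    [0.075, 0.29, 0.02],
    [0.075, 0.32, 0.03],
    [0.075, 0.35, 0.04],
    [0.075, 0.375, 0.06],
    [0.075, 0.387, 0.075]
  ],
  "gripper": [-1, -1, -1, -1, -1, -1, -1, -1, -1, -1, -1, -1]
}}

```text
time: 25.0
position: [0.5683, -0.0625, 0.2207]
tool_rot: [0.756, 0.655, -0.002, -0.003]
ft_force: [-0.3, -0.2, 0.0]
grip_width: 0.0874
grip_force: 0.0
```

Call:
{"api": "arm_command", "payload": {
  "delta_rot": [
    [0, 0, -6],
    [0, 0, -6],
    [0, 0, -6]
  ],
  "delta_pos": [
    [0, 0, 0],
    [0, 0, 0],
    [0, 0, 0]
  ],
  "gripper": [-1, -1, -1]
}}

```text
time: 25.25
position: [0.5691, -0.058, 0.2218]
tool_rot: [0.722, 0.692, -0.001, -0.004]
ft_force: [0.2, 0.3, -0.4]
grip_width: 0.0869
grip_force: 0.0
```

```bash
python3 - <<'E'
from h import *
print(tip(),status.get_obs()["q"].round(2));dtip([.570,-.058,.20],toolR(90,0));dtip([.570,-.058,.116],toolR(90,0))
grab("wrist","w12b");i=cv2.imread("pics/w12b.png")
B=np.array([.570,-.058,0])
for p in [(-.012,.026,.15),(-.012,-.026,.15),(.012,.026,.15),(.012,-.026,.15)]: print(p,proj("w12b",B+p).round(1))
h=cv2.cvtColor(i,cv2.COLOR_BGR2HSV)
c0,c1=proj("w12b",B+[-.012,0,.15]),proj("w12b",B+[.012,0,.15]);r=int(c0[1])
for q in range(r-14,r+15,7): print(q,i[q,int(min(c0[0],c1[0]))-10:int(max(c0[0],c1[0]))+11].sum(1).tolist())
E
```

```text
[ 0.569332   -0.05810266  0.25574953] [-0.3   0.42  1.52  0.    1.21 -0.26]
dpos [-0.0002  0.0013  0.0557] drot [-0.42 -0.23 -2.49]
dpos [-0.0005  0.0019  0.1397] drot [-0.42 -0.23 -2.49]
(-0.012, 0.026, 0.15) [235.2 164.3]
(-0.012, -0.026, 0.15) [238.  213.5]
(0.012, 0.026, 0.15) [259.5 163.3]
(0.012, -0.026, 0.15) [261.  212.6]
175 [252, 246, 247, 251, 259, 296, 335, 341, 309, 295, 289, 309, 332, 338, 333, 334, 326, 326, 324, 319, 317, 309, 319, 335, 397, 409, 410, 410, 386, 327, 283, 324, 402, 338, 297, 295, 305, 305, 306, 308, 298, 294, 286, 284, 280]
182 [287, 280, 273, 249, 244, 272, 322, 343, 319, 285, 270, 317, 335, 353, 354, 355, 362, 370, 370, 374, 368, 373, 366, 364, 360, 374, 370, 367, 366, 365, 353, 355, 328, 271, 242, 277, 298, 313, 312, 302, 289, 292, 298, 275, 275]
189 [268, 259, 256, 254, 282, 325, 358, 378, 375, 362, 354, 384, 421, 430, 424, 416, 406, 406, 396, 377, 363, 348, 356, 347, 363, 363, 371, 369, 370, 366, 368, 366, 353, 314, 276, 285, 301, 313, 312, 304, 298, 286, 288, 292, 282]
196 [269, 272, 259, 256, 261, 286, 291, 283, 270, 252, 257, 319, 379, 397, 388, 387, 376, 378, 372, 375, 380, 389, 385, 386, 388, 382, 384, 370, 357, 348, 350, 342, 331, 293, 259, 280, 295, 303, 315, 299, 304, 288, 297, 284, 286]
203 [261, 282, 265, 249, 265, 280, 285, 284, 274, 253, 245, 297, 399, 447, 437, 439, 433, 440, 432, 448, 448, 449, 447, 443, 448, 437, 438, 431, 426, 419, 421, 422, 424, 374, 296, 278, 296, 307, 311, 302, 293, 297, 293, 301, 282]
```

Call:
{"api": "arm_command", "payload": {
  "delta_rot": [
    [-0.4, -0.2, -2.5],
    [-0.4, -0.2, -2.5],
    [-0.4, -0.2, -2.5],
    [-0.4, -0.2, -2.5],
    [-0.4, -0.2, -2.5],
    [-0.4, -0.2, -2.5],
    [-0.4, -0.2, -2.5],
    [-0.4, -0.2, -2.5]
  ],
  "delta_pos": [
    [0, 0.002, 0.01],
    [0, 0.002, 0.03],
    [0, 0.002, 0.055],
    [0, 0.002, 0.08],
    [0, 0.002, 0.105],
    [0, 0.002, 0.125],
    [0, 0.002, 0.138],
    [0, 0.002, 0.138]
  ],
  "gripper": [-1, -1, -1, -1, -1, -1, -1, -1]
}}

```text
time: 25.97
position: [0.5692, -0.0546, 0.0817]
tool_rot: [0.705, 0.709, -0.001, -0.002]
ft_force: [-0.7, 0.2, 0.3]
grip_width: 0.087
grip_force: 0.0
```

```bash
python3 - <<'E'
from h import *
print(tip(),status.get_obs()["ft_force"].round(1));dtip([.570,-.058,.116],toolR(90,0))
E
```

```text
[ 0.56936016 -0.05468303  0.11569201] [-0.7  0.2  0.3]
dpos [-0.0034  0.0008 -0.0003] drot [-0.24 -0.12  0.28]
```

Call:
{"api": "arm_command", "payload": {
  "delta_rot": [
    [0, 0, 0],
    [0, 0, 0],
    [0, 0, 0],
    [0, 0, 0],
    [0, 0, 0],
    [0, 0, 0],
    [0, 0, 0]
  ],
  "delta_pos": [
    [-0.003, 0.0007, 0],
    [-0.003, 0.0007, 0],
    [-0.003, 0.0007, 0],
    [-0.003, 0.0007, 0],
    [-0.003, 0.0007, 0],
    [-0.003, 0.0007, 0],
    [-0.003, 0.0007, 0]
  ],
  "gripper": [-1, -0.5, 0, 0.2, 0.35, 0.35, 0.35],
  "grip_force": 5
}}

```text
time: 26.55
position: [0.5721, -0.0584, 0.0842]
tool_rot: [0.705, 0.709, 0.001, 0.0]
ft_force: [0.7, 0.1, -0.1]
grip_width: 0.055
grip_force: 0.0
```

Call:
{"api": "arm_command", "payload": {
  "delta_rot": [
    [0, 0, 0],
    [0, 0, 0],
    [0, 0, 0],
    [0, 0, 0],
    [0, 0, 0],
    [0, 0, 0],
    [0, 0, 0],
    [0, 0, 0]
  ],
  "delta_pos": [
    [0, 0, 0],
    [0, 0, 0],
    [0, 0, 0],
    [0, 0, 0],
    [0, 0, 0],
    [0, 0, 0],
    [0, 0, 0],
    [0, 0, 0]
  ],
  "gripper": [0.4, 0.43, 0.46, 0.5, 0.6, 1, 1, 1],
  "grip_force": 10
}}

```text
time: 27.22
position: [0.5715, -0.0583, 0.0837]
tool_rot: [0.705, 0.709, 0.0, -0.0]
ft_force: [-0.7, 0.1, 0.1]
grip_width: 0.0241
grip_force: 10.0
```

Call:
{"api": "arm_command", "payload": {
  "delta_rot": [
    [0, 0, 0],
    [0, 0, 0],
    [0, 0, 0]
  ],
  "delta_pos": [
    [0, 0, 0],
    [0, 0, 0],
    [0, 0, 0]
  ],
  "gripper": [1, 1, 1],
  "grip_force": 45
}}

```text
time: 27.47
position: [0.5716, -0.0583, 0.0837]
tool_rot: [0.705, 0.709, 0.0, -0.0]
ft_force: [-1.1, -0.5, -0.0]
grip_width: 0.0238
grip_force: 44.9
```

```bash
python3 - <<'E'
from h import *
print(tip(),status.get_obs()["ft_force"].round(1));print(pose().round(4))
c,s=np.cos(np.radians(-9.5)),np.sin(np.radians(-9.5))
print("front",[.489-.0*c,.2752]); T=pose()
for p in([.569,-.058,.33],[.489,.2752,.33]): dtip(p,toolR(80.5,0))
E
```

```text
[ 0.57156783 -0.05833385  0.11770846] [-1.1 -0.5 -0. ]
[[-5.900e-03  1.000e+00 -2.000e-04  5.716e-01]
 [ 1.000e+00  5.900e-03  1.000e-03 -5.830e-02]
 [ 1.000e-03 -2.000e-04 -1.000e+00  8.370e-02]
 [ 0.000e+00  0.000e+00  0.000e+00  1.000e+00]]
front [np.float64(0.489), 0.2752]
dpos [ 0.0005 -0.0026 -0.2123] drot [-0.01 -0.06  9.84]
dpos [ 0.3342 -0.0806 -0.2119] drot [-0.01 -0.06  9.84]
```

Call:
{"api": "arm_command", "payload": {
  "delta_rot": [
    [0, 0, 0],
    [0, 0, 0],
    [0, 0, 0],
    [0, 0, 0],
    [0, 0, 0],
    [0, 0, 0],
    [0, 0, 0],
    [0, 0, 0]
  ],
  "delta_pos": [
    [0, 0, -0.006],
    [0, 0, -0.02],
    [0, 0, -0.045],
    [0, 0, -0.075],
    [0, 0, -0.105],
    [0, 0, -0.135],
    [0, 0, -0.16],
    [0, 0, -0.17]
  ],
  "gripper": [1, 1, 1, 1, 1, 1, 1, 1]
}}

```text
time: 28.13
position: [0.5742, -0.059, 0.2579]
tool_rot: [0.705, 0.709, 0.003, 0.003]
ft_force: [1.1, -0.7, -3.9]
grip_width: 0.0236
grip_force: 44.9
```

Call:
{"api": "arm_command", "payload": {
  "delta_rot": [
    [0, 0, 0],
    [0, 0, 0],
    [0, 0, 1],
    [0, 0, 2],
    [0, 0, 3],
    [0, 0, 4],
    [0, 0, 5],
    [0, 0, 6],
    [0, 0, 7],
    [0, 0, 8],
    [0, 0, 9],
    [0, 0, 9.8]
  ],
  "delta_pos": [
    [0.01, -0.002, 0],
    [0.03, -0.007, 0],
    [0.06, -0.014, -0.005],
    [0.093, -0.022, -0.01],
    [0.127, -0.03, -0.01],
    [0.161, -0.039, -0.01],
    [0.195, -0.047, -0.01],
    [0.229, -0.055, -0.01],
    [0.263, -0.063, -0.01],
    [0.295, -0.071, -0.01],
    [0.32, -0.077, -0.01],
    [0.334, -0.0806, -0.01]
  ],
  "gripper": [1, 1, 1, 1, 1, 1, 1, 1, 1, 1, 1, 1]
}}

```text
time: 29.13
position: [0.4858, 0.2783, 0.2612]
tool_rot: [0.762, 0.647, -0.001, -0.002]
ft_force: [0.2, -0.9, -4.1]
grip_width: 0.0239
grip_force: 44.9
```

Call:
{"api": "arm_command", "payload": {
  "delta_rot": [
    [0, 0, 0],
    [0, 0, 0],
    [0, 0, 0],
    [0, 0, 0]
  ],
  "delta_pos": [
    [0, 0, 0],
    [0, 0, 0],
    [0, 0, 0],
    [0, 0, 0]
  ],
  "gripper": [1, 1, 1, 1]
}}

```text
time: 29.47
position: [0.489, 0.274, 0.263]
tool_rot: [0.763, 0.646, -0.0, -0.0]
ft_force: [0.3, 0.1, -3.2]
grip_width: 0.0239
grip_force: 44.9
```

```bash
python3 - <<'E'
from h import *
o=status.get_obs();print(tip(),o["ft_force"].round(1),o["grip_width"])
dtip([.489,.2752,.30],toolR(80.5,0));dtip([.489,.2752,.12],toolR(80.5,0))
grab("wrist","g3")
E
```

```text
[0.48899403 0.27402179 0.29703998] [ 0.3  0.1 -3.2] 0.023854836373810834
dpos [ 0.0012 -0.0002 -0.003 ] drot [-0.07  0.01 -0.02]
dpos [1.20e-03 1.00e-04 1.77e-01] drot [-0.07  0.01 -0.02]
```

Call:
{"api": "arm_command", "payload": {
  "delta_rot": [
    [0, 0, 0],
    [0, 0, 0],
    [0, 0, 0],
    [0, 0, 0],
    [0, 0, 0],
    [0, 0, 0],
    [0, 0, 0],
    [0, 0, 0],
    [0, 0, 0],
    [0, 0, 0]
  ],
  "delta_pos": [
    [0.001, 0, 0.008],
    [0.001, 0, 0.025],
    [0.001, 0, 0.045],
    [0.001, 0, 0.068],
    [0.001, 0, 0.09],
    [0.001, 0, 0.112],
    [0.001, 0, 0.134],
    [0.001, 0, 0.152],
    [0.001, 0, 0.165],
    [0.001, 0, 0.167]
  ],
  "gripper": [1, 1, 1, 1, 1, 1, 1, 1, 1, 1]
}}

```text
time: 30.35
position: [0.4878, 0.2747, 0.0941]
tool_rot: [0.763, 0.646, -0.002, -0.001]
ft_force: [0.1, -0.9, -3.5]
grip_width: 0.0242
grip_force: 44.9
```

Call:
{"api": "arm_command", "payload": {
  "delta_rot": [
    [0, 0, 0],
    [0, 0, 0],
    [0, 0, 0],
    [0, 0, 0],
    [0, 0, 0]
  ],
  "delta_pos": [
    [0, 0, 0.002],
    [0, 0, 0.004],
    [0, 0, 0.006],
    [0, 0, 0.006],
    [0, 0, 0.006]
  ],
  "gripper": [1, 1, 1, 1, 1]
}}

```text
time: 30.77
position: [0.4901, 0.2763, 0.0917]
tool_rot: [0.763, 0.646, 0.001, 0.0]
ft_force: [-0.2, 0.5, -3.4]
grip_width: 0.0238
grip_force: 44.9
```

```bash
python3 - <<'E'
from h import *
o=status.get_obs();print(tip(),o["ft_force"].round(1),o["grip_width"])
dtip([.489,.2752,.12],toolR(80.5,0))
E
```

```text
[0.48998403 0.27623714 0.12574774] [-0.2  0.5 -3.4] 0.023837625293553884
dpos [-0.0013 -0.0009  0.0057] drot [ 0.1  -0.1   0.03]
```

Call:
{"api": "arm_command", "payload": {
  "delta_rot": [
    [0, 0, 0],
    [0, 0, 0],
    [0, 0, 0],
    [0, 0, 0]
  ],
  "delta_pos": [
    [-0.001, -0.001, 0.001],
    [-0.001, -0.001, 0.003],
    [-0.001, -0.001, 0.005],
    [-0.001, -0.001, 0.005]
  ],
  "gripper": [1, 1, 1, 1]
}}

```text
time: 31.1
position: [0.488, 0.2752, 0.0857]
tool_rot: [0.763, 0.646, 0.0, -0.0]
ft_force: [-0.3, -1.2, -3.6]
grip_width: 0.0235
grip_force: 44.9
```

Call:
{"api": "arm_command", "payload": {
  "delta_rot": [
    [0, 0, 0],
    [0, 0, 0],
    [0, 0, 0]
  ],
  "delta_pos": [
    [0, 0, 0.001],
    [0, 0, 0.0015],
    [0, 0, 0.0015]
  ],
  "gripper": [1, 1, 1]
}}

```text
time: 31.35
position: [0.4884, 0.2753, 0.0844]
tool_rot: [0.763, 0.646, 0.0, -0.0]
ft_force: [-0.2, -0.7, -3.7]
grip_width: 0.024
grip_force: 44.9
```

Call:
{"api": "arm_command", "payload": {
  "delta_rot": [
    [0, 0, 0],
    [0, 0, 0],
    [0, 0, 0]
  ],
  "delta_pos": [
    [0, 0, 0.001],
    [0, 0, 0.001],
    [0, 0, 0.001]
  ],
  "gripper": [1, 1, 1]
}}

```text
time: 31.6
position: [0.4887, 0.2754, 0.0837]
tool_rot: [0.763, 0.646, 0.001, -0.0]
ft_force: [0.5, 0.7, -2.6]
grip_width: 0.024
grip_force: 44.9
```

Call:
{"api": "arm_command", "payload": {
  "delta_rot": [
    [0, 0, 0],
    [0, 0, 0],
    [0, 0, 0]
  ],
  "delta_pos": [
    [0, 0, 0.0006],
    [0, 0, 0.0006],
    [0, 0, 0.0006]
  ],
  "gripper": [1, 1, 1]
}}

```text
time: 31.85
position: [0.4887, 0.2755, 0.0837]
tool_rot: [0.763, 0.646, 0.001, 0.0]
ft_force: [-1.2, 0.6, 3.8]
grip_width: 0.0239
grip_force: 44.9
```

Contact at +3.8 N. Releasing gently; the fingers open along the gap's depth.

Call:
{"api": "arm_command", "payload": {
  "delta_rot": [
    [0, 0, 0],
    [0, 0, 0],
    [0, 0, 0],
    [0, 0, 0],
    [0, 0, 0],
    [0, 0, 0],
    [0, 0, 0],
    [0, 0, 0]
  ],
  "delta_pos": [
    [0, 0, 0],
    [0, 0, 0],
    [0, 0, 0],
    [0, 0, 0],
    [0, 0, 0],
    [0, 0, 0],
    [0, 0, 0],
    [0, 0, 0]
  ],
  "gripper": [1, 1, 0.4, 0.3, 0.1, -0.2, -0.3, -0.3],
  "grip_force": 5
}}

```text
time: 32.52
position: [0.4885, 0.2753, 0.0828]
tool_rot: [0.763, 0.646, 0.0, -0.0]
ft_force: [0.0, 0.1, 0.5]
grip_width: 0.0492
grip_force: 0.0
```

Call:
{"api": "arm_command", "payload": {
  "delta_rot": [
    [0, 0, 0],
    [0, 0, 0],
    [0, 0, 0],
    [0, 0, 0],
    [0, 0, 0],
    [0, 0, 0],
    [0, 0, 0],
    [0, 0, 0]
  ],
  "delta_pos": [
    [0, 0, -0.008],
    [0, 0, -0.02],
    [0, 0, -0.04],
    [0, 0, -0.07],
    [0, 0, -0.1],
    [0, 0, -0.14],
    [0, 0, -0.17],
    [0, 0, -0.17]
  ],
  "gripper": [-0.3, -0.3, -0.3, -0.3, -0.3, -0.3, -0.3, -0.3]
}}

```text
time: 33.18
position: [0.4927, 0.2768, 0.2609]
tool_rot: [0.763, 0.646, 0.008, 0.003]
ft_force: [1.0, 0.7, 0.9]
grip_width: 0.0564
grip_force: 0.0
```

```bash
python3 - <<'E'
from h import *
grab("wrist","f1");T=pose();print(tip(),T.round(3));i=cv2.imread("pics/f1.png")
c,s=np.cos(np.radians(-9.5)),np.sin(np.radians(-9.5));Rz=np.array([[c,-s,0],[s,c,0],[0,0,1]]);B=np.array([.489,.2752,0])
for p in [(-.012,.026,.15),(-.012,-.026,.15),(.012,-.026,.15),(.012,.026,.15),(-.05,0,.106)]: print(p,proj("f1",B+Rz@p).round(1))
h=cv2.cvtColor(i,cv2.COLOR_BGR2HSV);u,v=proj("f1",B+[0,0,.15]).astype(int)
for r in range(v-36,v+38,3): print(r,"".join("O" if p[1]>235 and 8<p[0]<16 and p[2]>110 else "w" if p[1]<170 and p[0]<30 and p[2]>80 else "d" if p[2]<50 else "b" if p[0]>90 else "." for p in h[r,u-50:u+51]))
print("origin col",u-50)
E
```

```text
[0.49057786 0.27597606 0.29165545] [[ 0.164  0.986  0.01   0.491]
 [ 0.986 -0.164  0.004  0.276]
 [ 0.006  0.009 -1.     0.258]
 [ 0.     0.     0.     1.   ]]
(-0.012, 0.026, 0.15) [231.8 159.6]
(-0.012, -0.026, 0.15) [232.4 203.3]
(0.012, -0.026, 0.15) [252.7 203.2]
(0.012, 0.026, 0.15) [253.1 159.5]
(-0.05, 0, 0.106) [204.2 173.7]
145 bbbbbbbbbbbbbbbbbbbbbbbbbbbbbbbbbbbbbbbbbbbbwwwwwwwwwwwbbbbbbbbbbbbbbbbbbbbbbbbbbw...................
148 bbbbbbbbbbbbbbbbbbbbbbbbbbbbbbbbbbbbbbbbbbwwwwwwwwwwwwwwwbbbbbbbbbbbbbbbbbbbbbbbbw...................
151 bbbddddddbbbbbbbbbbbbbbbbbbbbbbbbbbbbbbbbwwwwwwwwwwwwwwwwwdbbbbbbbbbbbbbbbbbbbbbbw...................
154 bbbddd.dddbbbbbbbbbbbbbbbbbbbbbbbbbbbbbbbwwwwwwwwwwwwwwwww.dbbbbbbbbbbbbbbbbbbbbbw...................
157 bbbd...........wbbdbbbbbbbbbbbbbbbwwwwwwwwwwwwwwwwwwwwwwwwwbbbbbbbbbbbbbbbbbbbbbbw...................
160 bbbd....................ww.bbbbbbwwwwwwwwwwwwwwwwwwwwwwwwwwwbbbbbbbbbbbbbbbbbbbbb....................
163 bbbd.w.............OOOOOOOOOOOOOO..w..wwwwwwwwwwwwwwwwwwwwwwbbbbbbbbbbbbbbbbbbbbb....................
166 bbbd.w.....OOOOOOO
[... 1200 characters left out ...]
wwwwwwww.dddddddddddddddddddddd.w................
202 ................dddddddddddddddddddddddwwwwwwwwwwwwwwwwwwwwwdddddddddddddddddddddddd.w...............
205 ...............ddddddddddddddddddddddddddddddddddddddddddddddddddddddddddddddddddddddd...............
208 ..............ddddddddddddddddddddddddddddddddddddddddddddddddddddddddddddddddddddddddd..............
211 ...........w.........................................................................................
214 ...........w......wwwwwwwwwwwwwwwwwwwwwwwwwwwwwwwwwwwwwwwwwwwwwwwwwwwwwwwwwwwwwwwwwwwwwwww...........
217 ...........w......wwwwwwwwwwwwwwwwwwwwwwwwwwwwwwwwwwwwwwwwwwwwwwwwwwwwwwwwwwwwwwwwwwwwwwww...........
origin col 192
```

The clock's top face is within about 1 px of the target: cols 231–252 (predicted 232–253), rows 158–204 (predicted 159.5–203). It is square to the gap, and the tab tip at col 203 (predicted 204) shows the leg fully out. Handing in.

```bash
python3 -c "
from rig import robot; print(robot.hand_in())"
```

```text
the job is handed in; nothing more can be done
None
```

The job is handed in, with no verdict returned: I pushed the leg out to its stop, stood the clock on free desk and let go, then took it again and set it upright in the middle of the gap, within about 1 mm of my measured centre, square to the books, dial away from the robot and leg still out, at about 33 s of the 67 s allowed.

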